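# Set up the punching bed: clear it, pile the pattern boards, lock with plugs

### The arm

A 7-joint arm with a two-finger parallel gripper is mounted at the origin on the work surface. World frame = base frame: x ahead of the robot, y to its left, z up, the work surface at z = 0. Lengths are in m, angles in rad, forces in N, time in s.
With the tool pointing down it reaches from about 0.375 to 0.925 m from the base axis. Payload 3.1 kg.
Tool frame: the origin (TCP) lies on the centre line of the jaws, within the pads' length; the fingertips stand robot.tip_extent ahead of it and the grasp point (between the pads) lies 6 mm ahead of it (robot.tip_extent is the distance from the TCP to the fingertips, in m); z points along the fingers, y is the line along which they close (so a half turn about z gives the same grasp; the last joint's range is limited). The gripper opens to 85 mm and grips with 20 to 120 N. Pads are 22 mm wide; open, the fingers measure 114 mm over their backs; the gripper's body (76 mm by 85 mm) begins 54 mm behind the grasp point. The pads swing forward as they close: fully open they stand 13 mm farther back than shut.
Start: joints at [1.054, 0.383, 0.044, 1.598, -0.018, 1.161, -0.05], TCP at [0.264, -0.594, 0.256] pointing down, gripper open.
Joint ranges: [-2.61, 2.61], [-0.41, 2.15], [-1.48, 1.57], [0, 2.5], [-1.57, 4.71], [0.05, 1.97], [-2.85, 2.85]. Speed limits (rad/s): [2.79, 2.79, 3.14, 3.14, 3.14, 3.14, 3.14].

### API

Orientations are given as a unit quaternion [x, y, z, w].
In Python, from workcell import sensors, eyes, finish_job, robot gives the robot as it stands.
- The arm moves only by the tool jog_arm, never from a script. Its arguments are lists of equal length, an entry for each row: "slide": the shift along the tool's x, y, z in m, a list of three; "delta_rot": the turn, a rotation vector about the tool's x, y, z in rad, a list of three. In form: {"slide": [[x, y, z], ...], "delta_rot": [[ax, ay, az], ...]}. A call has 1 to 10 rows; each row is the pose to reach, as a shift and turn from the pose commanded when the call began, along the tool's axes at that moment; what a row does not reach only later rows make up. A row lasts 1/10 s, in which the tool goes at most 50 mm and 8.59 degrees, less where a joint would pass 70% of its speed; a pose out of reach is approached as far as the arm can. A call with a gripper value outside its range is refused whole. "claw" is the closure, from 0 (fully open) to 1 (shut), set as the call begins (left out, the last holds). The fingers move at their own pace and stop on an object; the grip force is fixed at half the most. Time passes only in rows, so rows that repeat a pose let the fingers close. It gives the time, the measured TCP pose, the force, the opening and the grip force at its end, in the units of the state.
- sensors.state(): the state, without advancing time (a new reading comes with each control period).
- eyes.camera(name): name is "scene" or "top"; returns the picture (420x560x3 uint8, red, green, blue); there is no depth.
- eyes.camera_info(name): a dict with "fx", "fy", "cx", "cy" (pixels), "R" (3x3) and "t" (3): a world point X has camera coordinates R X + t. Camera axes: x right, y down, z forward; pixel columns grow to the right and rows downward; lengths in m; the calibration is good to about 2 mm. A picture is of the moment at which its call begins. camera_info takes no time and is no camera call.
- finish_job(): hands the job in; it is judged then, once.
Trained networks look in the newest picture that a camera, given by its name, has taken for a name from the list of things; names that differ only in an ending like _2 or _b are one class to them, and where a whole thing is asked for, a point or a joint stands for the part that bears it (a point fixed in the world has none). Each returns a list of dicts, best first, with "conf" (0 to 1); they miss things now and then, are a little off and sometimes report something else, mostly with a low value. They report only what shows in the picture. A call takes as long as a camera call. They do not tell look-alikes from the thing itself.
- eyes.masks_of(camera, target): "mask" (420x560 bool, what is visible of it) and "xy" ([column, row] in pixels, amid what is visible of it).
- eyes.spot_point(camera, target): "xy" ([column, row] in pixels: a listed point, or the origin of a listed thing).
The state is a dict: "time_s": time; "q": joint angles; "joint_vel": joint speeds; "joint_efforts": joint torques, N m; "tcp_pos": TCP position; "tool_rot": TCP orientation; "ft_force": force on the tool from outside, world axes, zero at the start; "moment": the same for the moment, N m; "grip_width": finger opening in m; "grasp_force": force on a finger pad.
Only numpy, scipy, OpenCV 4.12 (cv2) and the standard library are available. Lean on these libraries where they do the work, as an engineer would, in place of code of your own. Each camera call takes 0.05 s, during which the arm holds its last target. There are 200 camera calls.

### The job

Get the punching bed ready: first take the steel chisel off the bed and lay it flat in the empty plywood tray, then pile all the painted pattern boards there are squarely on the bed, centred on the yellow outline between the two socket blocks, with their long sides along the bed. Only then plug the two orange-headed square plugs into the two socket blocks, fully home, one in each. If anything gets knocked out of place, put it right; leave the green tin among the plugs where it stands, and let go of everything at the end.

Things in the scene. Friction and masses are not known exactly. Their poses are not given: they have to be found in the camera images.
- bed: punching bed, fixed: dark steel slab 140 (x) x 130 (y) x 10 mm between two aluminium socket blocks 48 x 102 x 64 mm high, one at each end of its x axis, 140 mm apart. Beside the pile each block has two corner guides, as high, 8 mm thick, reaching 22 mm inward (|x| 48 to 70 mm, inner faces at |y| 43 mm); the middle 96 mm of the long sides is open for fingers. Origin: centre of the underside; z up
- pile_place (a point): centre of the yellow outline (124 x 72 mm, long side along the bed's x) on the slab's top face, 10 mm above the bench; axes as the bed's. The bottom board's underside belongs here, the next one 16 mm higher and so on; 10 mm are then free between a board's end and each block, and 9 mm between its long sides and the corner guides
- socket_near (a point): centre of the mouth of the square hole in the block at the bed's -x end, on the block's top face, 94 mm from the bed's centre, 64 mm above the bench. The hole is 33 x 33 mm with sides along the bed's x and y, a 3 mm chamfer at the mouth, and goes 64 mm down to the bench. A plug fits at any quarter turn with 1.5 mm play each side and is home when its head's underside rests on the block
- socket_far (a point): the same for the block at the bed's +x end
- board_green: the green pattern board (may be absent: then None): a rigid painted wooden board 120 x 68 x 16 mm, 0.11 kg, both faces flat (the carved pattern is only printed on). Origin: centre of its underside; x along its 120 mm length, z up. It starts flat on the bench to the right of the bed
- board_blue: the blue pattern board (may be absent: then None): a rigid painted wooden board 120 x 68 x 16 mm, 0.11 kg, both faces flat (the carved pattern is only printed on). Origin: centre of its underside; x along its 120 mm length, z up. It starts flat on the bench to the right of the bed
- board_yellow: the yellow pattern board (may be absent: then None): a rigid painted wooden board 120 x 68 x 16 mm, 0.11 kg, both faces flat (the carved pattern is only printed on). Origin: centre of its underside; x along its 120 mm length, z up. It starts flat on the bench to the right of the bed
- board_red: the red pattern board (may be absent: then None): a rigid painted wooden board 120 x 68 x 16 mm, 0.11 kg, both faces flat (the carved pattern is only printed on). Origin: centre of its underside; x along its 120 mm length, z up. It starts flat on the bench to the right of the bed
- plug_a: a plug: square steel shank 30 x 30 mm, 38 mm long, its lowest 4 mm stepped in to 26 x 26 mm, below an orange square plastic head 42 x 42 mm and 40 mm tall (78 mm tall in all, 0.16 kg). Origin: centre of the shank's foot, axes along the sides of the square, z up. It starts standing upright on its shank on the bench to the left of the bed. The two plugs are alike
- plug_b: a plug: square steel shank 30 x 30 mm, 38 mm long, its lowest 4 mm stepped in to 26 x 26 mm, below an orange square plastic head 42 x 42 mm and 40 mm tall (78 mm tall in all, 0.16 kg). Origin: centre of the shank's foot, axes along the sides of the square, z up. It starts standing upright on its shank on the bench to the left of the bed. The two plugs are alike
- plug_a_shoulder (a point): plug_a: centre of the underside of the head, 38 mm above its origin
- plug_b_shoulder (a point): plug_b: the same point
- chisel: a steel chisel, about 120 mm long, 0.15 kg: square shank 16 x 16 mm from 60 mm behind to 30 mm ahead of its origin (the last 10 mm are a thinner dark butt), then a flat blade 22 mm wide and 5 mm thick. Origin: on its underside, near its middle; x along it towards the blade, z up. It starts lying on the bed's slab, roughly along the bed
- tray: an empty plywood tray, fixed to the bench, 160 (x) x 110 (y) x 25 mm high, walls and floor 5 mm thick, inside 150 x 100 mm. Origin: centre of its underside, z up
- tin: a green tin, 52 mm across, 75 mm tall, near the plugs; leave it alone. Origin: centre of its underside
Not all that is in view belongs to the job. What is shaped like the chisel but blue or pink is not meant.

How it is judged:
On the way, in this order (a step that is already met when the one before it is completed fails the run):
1. the chisel lies in the tray, released (x of chisel in the frame of tray between -0.06 and 0.06 m and y of chisel in the frame of tray between -0.047 and 0.047 m and z of chisel in the frame of tray below 0.015 m and contact force between the fingers and chisel below 0.5 N and linear speed of chisel below 0.03 m/s), for 0.2 s.
2. all boards present lie squarely piled on the bed, released (x of board_green in the frame of pile_place between -0.007 and 0.007 m and y of board_green in the frame of pile_place between -0.007 and 0.007 m and z of each of board_green, board_blue, board_yellow, board_red in the frame of pile_place below 0.053 m and angle between the x axis of each of board_green, board_blue, board_yellow, board_red and the x axis of bed, either way round below 0.09 rad and angle between each of board_green, board_blue, board_yellow, board_red's own z axis and vertical below 0.06 rad and contact force between the fingers and board_green below 0.5 N and linear speed of each of board_green, board_blue, board_yellow, board_red below 0.03 m/s and x of board_blue in the frame of pile_place between -0.007 and 0.007 m and y of board_blue in the frame of pile_place between -0.007 and 0.007 m and contact force between the fingers and board_blue below 0.5 N and x of board_yellow in the frame of pile_place between -0.007 and 0.007 m and y of board_yellow in the frame of pile_place between -0.007 and 0.007 m and contact force between the fingers and board_yellow below 0.5 N and x of board_red in the frame of pile_place between -0.007 and 0.007 m and y of board_red in the frame of pile_place between -0.007 and 0.007 m and contact force between the fingers and board_red below 0.5 N), for 0.2 s.
3. both plugs are fully home in the sockets, released (((horizontal distance between plug_a_shoulder and socket_near below 0.004 m and z of plug_a_shoulder in the frame of socket_near between -0.003 and 0.003 m and angle between plug_a's own z axis and vertical below 0.05 rad) or (horizontal distance between plug_a_shoulder and socket_far below 0.004 m and z of plug_a_shoulder in the frame of socket_far between -0.003 and 0.003 m and angle between plug_a's own z axis and vertical below 0.05 rad)) and contact force between the fingers and plug_a below 0.5 N and linear speed of each of plug_a, plug_b below 0.03 m/s and ((horizontal distance between plug_b_shoulder and socket_near below 0.004 m and z of plug_b_shoulder in the frame of socket_near between -0.003 and 0.003 m and angle between plug_b's own z axis and vertical below 0.05 rad) or (horizontal distance between plug_b_shoulder and socket_far below 0.004 m and z of plug_b_shoulder in the frame of socket_far between -0.003 and 0.003 m and angle between plug_b's own z axis and vertical below 0.05 rad)) and contact force between the fingers and plug_b below 0.5 N), for 0.2 s.
At the end, for the whole second after the job is handed in: chisel flat in the tray; every board present flat in the pile, within 7 mm of the outline's centre along each bed axis and 5 degrees of its long direction; a plug in each socket, within 4 mm of centre, upright, head within 3 mm of the block's top; all released and at rest (all of step 1 and all of step 2 and all of step 3); the robot touches nothing.
It fails at once if the tin was pushed more than 30 mm or knocked over (distance of tin from where it was at the start of the episode above 0.03 m or angle between tin's own z axis and vertical above 0.5 rad).
Of board_green, board_blue, board_yellow, board_red only 3 to 4 are there at a start; the rules pass over those that are not, and their reading is None.
At some moment in a run one of board_green, board_blue, board_yellow, board_red may be knocked a few centimetres aside while the robot is not near it.
It also fails if it takes over 210 s, if anything falls off the work surface, if the arm or the gripper's body presses on something with over 40 N, if the wrist force passes 120 N, or if a joint passes its speed limit or range.

## Working session

There is one attempt and no reset: what is moved stays moved. The work goes in short steps, Python scripts to look and compute and a tool call to move; the robot and the scene stay as the last step left them, time stands still between calls to the robot, and variables do not carry over. Pictures are saved under pics/ and viewed, at most 14 in all, crops included, and the job is handed in when it is done.

Besides the shell and the picture viewer there is one more tool, called in YAML: its name, and indented under it one key for each argument. jog_arm: Moves the arm, as the interface text tells. Its arguments: {"type":"object","properties":{"slide":{"type":"array"},"delta_rot":{"type":"array"},"claw":{"type":"number"}},"required":["slide","delta_rot"]}

```bash
mkdir -p pics; ls
cat > h.py <<'E'
import numpy as np, cv2
from workcell import sensors, eyes, finish_job, robot
def save(c,n):
    im=eyes.camera(c); cv2.imwrite(f'pics/{n}.png',im[:,:,::-1]); return im
def ray(c,xy):
    i=eyes.camera_info(c);R=np.array(i['R']);t=np.array(i['t'])
    d=R.T@np.array([(xy[0]-i['cx'])/i['fx'],(xy[1]-i['cy'])/i['fy'],1.]);return -R.T@t,d
def atz(c,xy,z):
    o,d=ray(c,xy);return o+d*(z-o[2])/d[2]
def tri(a,b):
    A=np.zeros((3,3));v=np.zeros(3)
    for c,xy in (('scene',a),('top',b)):
        o,d=ray(c,xy);d=d/np.linalg.norm(d);P=np.eye(3)-np.outer(d,d);A+=P;v+=P@o
    return np.linalg.solve(A,v)
def proj(c,X):
    i=eyes.camera_info(c);p=np.array(i['R'])@np.array(X)+np.array(i['t']);return np.array([i['fx']*p[0]/p[2]+i['cx'],i['fy']*p[1]/p[2]+i['cy']])
E
python3 - <<'E'
from h import *
a=save('scene','s0');b=save('top','t0')
cv2.imwrite('pics/b0.png',np.vstack([a,b])[:,:,::-1])
print(sensors.state(), robot.tip_extent)
for c in('scene','top'):
    i=eyes.camera_info(c);print(c,i['fx'],-np.array(i['R']).T@i['t'],np.round(i['R'],3).tolist())
    for n in ['pile_place','socket_near','socket_far','board_green','board_blue','board_yellow','board_red','plug_a','plug_a_shoulder','chisel','tray','tin']:
        print(c,n,[(np.round(d['xy'],1).tolist(),round(d['conf'],2)) for d in eyes.spot_point(c,n)][:4])
E
```

```text
pics
{'time_s': 0.1, 'q': array([ 1.05417302,  0.38378139,  0.04381534,  1.59943678, -0.01791201,
        1.16119296, -0.04987023]), 'joint_vel': array([-0.00025811, -0.00180445,  0.00054781, -0.00223449,  0.00061048,
        0.00028438, -0.00083251]), 'joint_efforts': array([ 2.61986490e-03, -4.34728932e+01,  1.02963075e+00, -2.50453717e+01,
        1.09639214e-02,  5.47021293e-03, -1.45346877e-05]), 'tcp_pos': array([ 0.26403505, -0.59307761,  0.25498498]), 'tool_rot': array([ 9.78139753e-01,  2.07945067e-01, -3.05532546e-04, -1.17412795e-03]), 'ft_force': array([-0.14179432, -0.04346336,  0.33773482]), 'moment': array([0.00743388, 0.0120397 , 0.02580798]), 'grasp_force': 0.0, 'grip_width': 0.08513970169925202} 0.025
scene 530.4207074734975 [ 1.48460527 -0.49799622  0.86170178] [[0.467, 0.884, -0.019], [0.522, -0.293, -0.801], [-0.714, 0.364, -0.598]]
scene pile_place [([288.8, 228.3], 0.92), ([139.3, 253.7], 0.19)]
scene socket_near [([271.5, 190.3], 0.83)]
scene socket_far [([301.8, 229.4], 0.89)]
scene board_green [([191.4, 232.4], 0.9)]
scene board_blue []
scene board_yellow [(
[... 443 characters left out ...]
-0.001, -0.095], [0.095, -0.019, -0.995]]
top pile_place [([276.5, 185.8], 0.64)]
top socket_near [([273.2, 228.3], 0.91), ([272.8, 188.8], 0.66), ([375.8, 233.9], 0.59)]
top socket_far [([278.8, 140.7], 0.71)]
top board_green [([378.1, 233.9], 0.68), ([190.4, 228.8], 0.65)]
top board_blue [([280.5, 144.0], 0.34)]
top board_yellow [([441.1, 233.8], 0.73)]
top board_red [([438.1, 170.2], 0.97)]
top plug_a [([192.1, 151.3], 0.82), ([132.1, 164.4], 0.57)]
top plug_a_shoulder [([128.1, 155.7], 0.82), ([182.5, 146.3], 0.15)]
top chisel [([351.2, 161.6], 0.87), ([270.7, 189.4], 0.77), ([221.5, 289.2], 0.74)]
top tray [([109.7, 242.2], 0.91), ([188.3, 149.5], 0.45)]
top tin [([189.0, 227.3], 0.76)]
```

View pics/s0.png

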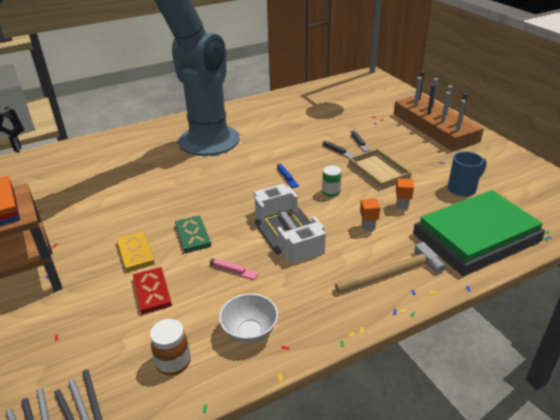

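View pics/t0.png

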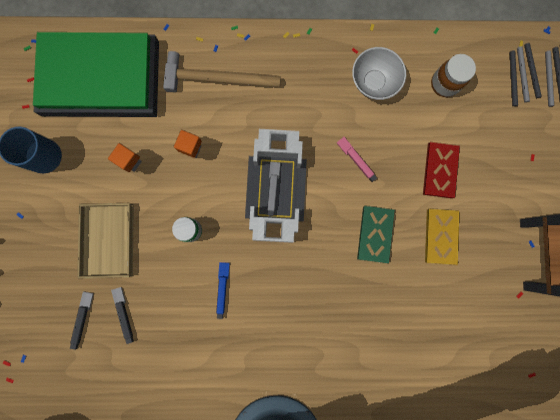

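The scene shows: bed at scene (289,228) / top (276,187), and boards green (378,234), yellow (441,234) and red (440,170) in the top view, with no blue board. The plugs are at top (124,157) and (188,144), the tin at (185,229) and the tray at (106,240). There are three chisel-like things: blue at top (223,290), pink at (357,160) and grey steel on the bed at (273,188). The grey one fits the description because it is steel and lies on the slab. I'll confirm it in an enlarged crop.

```bash
cat >> h.py <<'E'
from scipy.optimize import minimize
def box(x,y,yaw,lx,ly,z0,z1,ox=0,oy=0):
    c,s=np.cos(yaw),np.sin(yaw);P=[]
    for a in(-.5,.5):
        for b in(-.5,.5):
            for z in(z0,z1):
                u,v=a*lx+ox,b*ly+oy;P.append([x+c*u-s*v,y+s*u+c*v,z])
    return P
S=8
def hullmask(c,P,off,sh):
    p=np.array([proj(c,X) for X in P]);p=(p-off+.5)*S-.5   # soft-edge mask by supersampling
    m=np.zeros((sh[0]*S,sh[1]*S),np.uint8);cv2.fillConvexPoly(m,cv2.convexHull(np.round(p*16).astype(np.int32)),255,cv2.LINE_8,4)
    return cv2.resize(m,(sh[1],sh[0]),interpolation=cv2.INTER_AREA)/255.
def fit(masks,x0,dims,z0,z1):
    """masks {cam:bool mask}; fits x,y,yaw of a box"""
    crops={}
    for c,m in masks.items():
        r,q=np.nonzero(m);o=np.array([q.min()-6,r.min()-6]);crops[c]=(o,cv2.getRectSubPix if 0 else m[max(o[1],0):r.max()+7,max(o[0],0):q.max()+7].astype(float))
    f=lambda p:sum(np.abs(hullmask(c,box(p[0],p[1],p[2],*dims,z0,z1),o,m.shape)-m).sum() for c,(o,m) in crops.items())
    best=None
    for y in np.atleast_1d(x0[2]):
        s=np.array([x0[0],x0[1],y]);r=minimize(f,s,method='Nelder-Mead',options=dict(initial_simplex=s+np.array([[0,0,0],[.01,0,0],[0,.01,0],[0,0,.2]]),xatol=1e-4,fatol=.05))
        if best is None or r.fun<best.fun:best=r
    return best.x,best.fun
HSV=dict(green=((65,80,20),(95,255,255)),yellow=((20,150,110),(32,255,255)),red=((172,150,60),(180,255,255)),orange=((2,190,90),(14,255,255)))
def cmask(im,name,xy,rad=45):
    h=cv2.cvtColor(im,cv2.COLOR_RGB2HSV);m=cv2.inRange(h,*HSV[name])
    if name=='red':m|=cv2.inRange(h,(0,150,60),(4,255,255))
    k=np.zeros_like(m);cv2.circle(k,tuple(int(v) for v in xy),rad,255,-1);m&=k
    m=cv2.morphologyEx(m,cv2.MORPH_OPEN,np.ones((2,2)))
    cs,_=cv2.findContours(m,cv2.RETR_EXTERNAL,cv2.CHAIN_APPROX_NONE);c=max(cs,key=cv2.contourArea)
    o=np.zeros_like(m);cv2.drawContours(o,[cv2.convexHull(c)],-1,1,-1);return o>0
E
python3 - <<'E'
from h import *
im={c:cv2.imread(f'pics/{n}.png')[:,:,::-1].copy() for c,n in(('scene','s0'),('top','t0'))}
a=cv2.resize(im['top'][120:250,235:320],None,fx=4.4,fy=4.4,interpolation=cv2.INTER_CUBIC)
b=cv2.resize(im['scene'][175:270,245:335],None,fx=4.4,fy=4.4,interpolation=cv2.INTER_CUBIC)
b=np.vstack([b,np.zeros((a.shape[0]-b.shape[0],b.shape[1],3),np.uint8)])
cv2.imwrite('pics/crop1.png',np.hstack([a,b])[:,:,::-1])
B=dict(green=((191,232),(378,234)),yellow=((136,251),(442,237)),red=((152,290),(441,170)))
for n,(s,t) in B.items():
    g=atz('top',t,.016); print(n,'tri',tri(s,t).round(4))
    for cs in (('top',),('scene',),('top','scene')):
        m={c:cmask(im[c],n,t if c=='top' else s,40) for c in cs}
        r=fit(m,(g[0],g[1],[0,.15,-.15]),(.12,.068),0,.016);print(n,cs,r[0].round(4),round(r[1],1),[int(v.sum()) for v in m.values()])
for s,t in (((370,210),(188,144)),((404,190),(124,157))):
    g=atz('top',t,.078);print('tri',tri(s,t).round(4))
    for cs in (('top',),('scene',),('top','scene')):
        m={c:cmask(im[c],'orange',t if c=='top' else s,22) for c in cs}
        r=fit(m,(g[0],g[1],[0,.4,-.4,.78]),(.042,.042),.038,.078);print('plug',cs,r[0].round(4),round(r[1],1),[int(v.sum()) for v in m.values()])
E
```

```text
green tri [ 0.4452 -0.2247  0.0138]
green ('top',) [ 0.4426 -0.224  -0.1286] 78.0 [1692]Traceback (most recent call last):
  File "<stdin>", line 12, in <module>
  File "h.py", line 38, in fit
    s=np.array([x0[0],x0[1],y]);r=minimize(f,s,method='Nelder-Mead',options=dict(initial_simplex=s+np.array([[0,0,0],[.01,0,0],[0,.01,0],[0,0,.2]]),xatol=1e-4,fatol=.05))
                                  ~~~~~~~~^^^^^^^^^^^^^^^^^^^^^^^^^^^^^^^^^^^^^^^^^^^^^^^^^^^^^^^^^^^^^^^^^^^^^^^^^^^^^^^^^^^^^^^^^^^^^^^^^^^^^^^^^^^^^^^^^^^^^^^^^^^^^^^^
    res = _minimize_neldermead(fun, x0, args, callback, bounds=bounds,
                               **options)
    fxe = func(xe)
    fx = function(np.copy(x), *(wrapper_args + args))
  File "h.py", line 35, in <lambda>
    f=lambda p:sum(np.abs(hullmask(c,box(p[0],p[1],p[2],*dims,z0,z1),o,m.shape)-m).sum() for c,(o,m) in crops.items())
               ~~~^^^^^^^^^^^^^^^^^^^^^^^^^^^^^^^^^^^^^^^^^^^^^^^^^^^^^^^^^^^^^^^^^^^^^^^^^^^^^^^^^^^^^^^^^^^^^^^^^^^^
  File "h.py", line 35, in <genexpr>
    f=lambda p:sum(np.abs(hullmask(c,box(p[0],p[1],p[2],*dims,z0,z1),o,m.shape)-m).sum() for c,(o,m) in crops.items())
                          ~~~~~~~~^^^^^^^^^^^^^^^^^^^^^^^^^^^^^^^^^^^^^^^^^^^^^
  File "h.py", line 27, in hullmask
    p=np.array([proj(c,X) for X in P]);p=(p-off+.5)*S-.5   # soft-edge mask by supersampling
                ~~~~^^^^^
  File "h.py", line 16, in proj
    i=eyes.camera_info(c);p=np.array(i['R'])@np.array(X)+np.array(i['t']);return np.array([i['fx']*p[0]/p[2]+i['cx'],i['fy']*p[1]/p[2]+i['cy']])
ValueError: time passes only in moves, steps and waits
```

View pics/crop1.png

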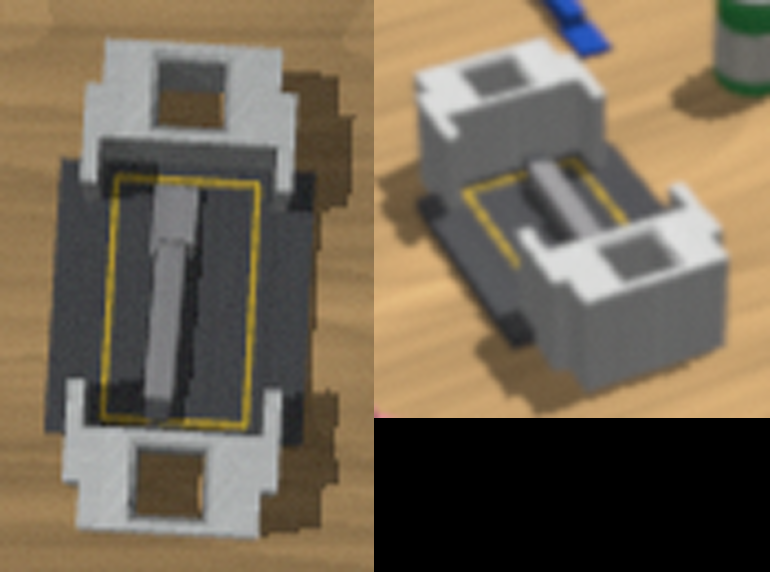

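The crop confirms it: the grey steel chisel lies on the slab from crop (158,420), the butt, to (178,185), the wide blade. Its blade points toward the far block. The blue and pink ones lie elsewhere. I'll continue the pose fits, with the calibration cached.

```bash
python3 - <<'E'
import json
from workcell import eyes
json.dump({c:{k:(v.tolist() if hasattr(v,'tolist') else v) for k,v in eyes.camera_info(c).items()} for c in('scene','top')},open('cam.json','w'))
s=open('h.py').read().replace("eyes.camera_info(c)","CI[c]").replace("import numpy as np, cv2","import numpy as np, cv2, json\nCI=json.load(open('cam.json'))")
s+='''
def polys(x,y,yaw):
    c,s=np.cos(yaw),np.sin(yaw);out=[]
    for sg in(1,-1):
        o=[(70,-51),(118,-51),(118,51),(70,51),(48,51),(48,43),(70,43),(70,-43),(48,-43),(48,-51)];h=[(75.5,-18.5),(112.5,-18.5),(112.5,18.5),(75.5,18.5)]
        out.append([np.array([(x+c*sg*u/1e3-s*v/1e3,y+s*sg*u/1e3+c*v/1e3,.064) for u,v in q]) for q in(o,h)])
    return out
def bedmask(c,p,off,sh):
    m=np.zeros((sh[0]*S,sh[1]*S),np.uint8)
    for q in polys(*p):
        for P,v in zip(q,(255,0)):
            a=(np.array([proj(c,X) for X in P])-off+.5)*S-.5;cv2.fillPoly(m,[np.round(a*16).astype(np.int32)],v,cv2.LINE_8,4)
    return cv2.resize(m,(sh[1],sh[0]),interpolation=cv2.INTER_AREA)/255.
'''
open('h.py','w').write(s)
E
cat > m1.py <<'E'
from h import *
im={c:cv2.imread(f'pics/{n}.png')[:,:,::-1].copy() for c,n in(('scene','s0'),('top','t0'))}
B=dict(green=((191,232),(378,234)),yellow=((136,251),(442,237)),red=((152,290),(441,170)))
for n,(s,t) in B.items():
    g=atz('top',t,.016); print(n,'tri',tri(s,t).round(4))
    for cs in (('top',),('scene',),('top','scene')):
        m={c:cmask(im[c],n,t if c=='top' else s,40) for c in cs}
        r=fit(m,(g[0],g[1],[0,.15,-.15]),(.12,.068),0,.016);print(n,cs,r[0].round(4),round(r[1],1),[int(v.sum()) for v in m.values()])
for s,t in (((370,210),(188,144)),((404,190),(124,157))):
    g=atz('top',t,.078);print('tri',tri(s,t).round(4))
    for cs in (('top',),('scene',),('top','scene')):
        m={c:cmask(im[c],'orange',t if c=='top' else s,22) for c in cs}
        r=fit(m,(g[0],g[1],[0,.4,-.4,.78]),(.042,.042),.038,.078);print('plug',cs,r[0].round(4),round(r[1],1),[int(v.sum()) for v in m.values()])
W={}
for c,(a,b,d,e) in dict(top=(235,120,320,250),scene=(245,175,335,270)).items():
    q=im[c][b:e,a:d].astype(int);W[c]=(np.array([a,b]),((q.min(2)>165)).astype(float))
x0=(atz('top',(278.2,141.6),.064)+atz('top',(273,229.6),.064))/2;print(x0)
for cs in (('top',),('scene',),('top','scene')):
    s=np.array([x0[0],x0[1],-.05]);f=lambda p:sum(np.abs(bedmask(c,p,W[c][0],W[c][1].shape)-W[c][1]).sum() for c in cs)
    r=minimize(f,s,method='Nelder-Mead',options=dict(initial_simplex=s+np.array([[0,0,0],[.01,0,0],[0,.01,0],[0,0,.1]]),xatol=1e-4,fatol=.05));print('bed',cs,r.x.round(4),round(r.fun,1),[W[c][1].sum() for c in cs])
for p in((158,420),(160,400),(173,250),(176,190)):print('chisel',p,atz('top',(p[0]/4.4+235,p[1]/4.4+120),.026).round(4))
for c,p in(('top',(80,204)),('top',(131,204)),('top',(131,276)),('top',(80,276)),('scene',(379,151)),('scene',(410,172))):print('tray',atz(c,p,.025).round(3))
print('tin',atz('top',(184,229),.075).round(3))
E
python3 m1.py
```

```text
green tri [ 0.4452 -0.2247  0.0138]
green ('top',) [ 0.4426 -0.224  -0.1286] 78.0 [1692]
green ('scene',) [ 0.4457 -0.2196 -0.175 ] 125.8 [828]
green ('top', 'scene') [ 0.4431 -0.223  -0.124 ] 267.8 [1692, 828]
yellow tri [ 0.4392 -0.368   0.0066]
yellow ('top',) [ 0.4376 -0.3724 -0.0754] 134.8 [1707]
yellow ('scene',) [ 0.4344 -0.3669 -0.0638] 111.8 [981]
yellow ('top', 'scene') [ 0.4377 -0.3704 -0.0621] 335.2 [1707, 981]
red tri [ 0.5898 -0.372   0.0068]
red ('top',) [ 0.5871 -0.3753 -0.1322] 77.5 [1691]
red ('scene',) [ 0.5913 -0.3709 -0.1337] 109.6 [1227]
red ('top', 'scene') [ 0.5883 -0.3741 -0.1214] 319.0 [1691, 1227]
tri [0.6356 0.1881 0.0564]
plug ('top',) [0.6341 0.1862 1.0896] 133.7 [407]
plug ('scene',) [ 0.6359  0.1901 -0.6341] 74.0 [332]
plug ('top', 'scene') [0.636  0.1898 0.9643] 217.4 [407, 332]
tri [0.6063 0.3212 0.0556]
plug ('top',) [0.606  0.3235 0.9787] 167.6 [391]
plug ('scene',) [0.6046 0.325  0.8336] 69.6 [288]
plug ('top', 'scene') [ 0.6055  0.3236 -0.7136] 255.5 [391, 288]
[5.45768502e-01 3.38539091e-04 6.40000000e-02]
bed ('top',) [ 5.474e-01  2.000e-04 -5.130e-02] 692.7 [np.float64(1051.0)]
bed ('scene',) [ 0.5464  0.0013 -0.0543] 177.0 [np.float64(702.0)]
bed ('top', 'scene') [ 0.5467  0.0007 -0.0556] 878.3 [np.float64(1051.0), np.float64(702.0)]
chisel (158, 420) [0.4848 0.0105 0.026 ]
chisel (160, 400) [0.4947 0.0095 0.026 ]
chisel (173, 250) [0.5698 0.0032 0.026 ]
chisel (176, 190) [0.6002 0.0017 0.026 ]
tray [0.509 0.424 0.025]
tray [0.51  0.314 0.025]
tray [0.355 0.309 0.025]
tray [0.355 0.417 0.025]
tray [0.368 0.417 0.025]
tray [0.509 0.424 0.025]
tin [0.453 0.188 0.075]
```

```bash
cat > pl.py <<'E'
import sys,numpy as np
from scipy.spatial.transform import Rotation as Ro
from workcell import sensors
def down(p):return Ro.from_euler('z',p)*Ro.from_matrix(np.diag([1,-1,-1]))
def plan(*calls):
    """each call: list of (x,y,z,psi); printed relative to the pose at the call's start"""
    s=sensors.state();p=np.array(s['tcp_pos']);R=Ro.from_quat(s['tool_rot'])
    e=(down(0).inv()*R);print('t',round(s['time_s'],2),'tcp',p.round(4),'psi',round(-e.as_euler('xyz')[2],4),'w',round(s['grip_width'],4),'f',np.round(s['ft_force'],1))
    for c in calls:
        q=p
        for w in c:
            t=np.array(w[:3]);T=down(w[3]);rv=(R.inv()*T).as_rotvec()
            n=max(np.linalg.norm(t-q)/.05,np.linalg.norm(rv)/.15);q=t
            print('  ',R.inv().apply(t-p).round(4).tolist(),rv.round(3).tolist(),'rows>=%.1f'%n)
        p,R=t,T;print(' --')
if __name__=='__main__':plan(*eval(sys.argv[1]))
E
python3 pl.py "[[(.537,.0065,.16,-.077)],[(.537,.0065,.06,-.077),(.537,.0065,.038,-.077)]]"
```

```text
t 1.3 tcp [ 0.2643 -0.5938  0.2563] psi 0.4188 w 0.0853 f [ 0.2  0.2 -0.3]
   [0.4932, -0.4376, 0.0963] [0.0, -0.0, 0.496] rows>=13.3
 --
   [0.0, 0.0, 0.1] [0.0, 0.0, 0.0] rows>=2.0
   [0.0, 0.0, 0.122] [0.0, 0.0, 0.0] rows>=0.4
 --
```

jog_arm:
  slide:
    - [0.247, -0.219, 0.048]
    - [0.247, -0.219, 0.048]
    - [0.247, -0.219, 0.048]
    - [0.247, -0.219, 0.048]
    - [0.247, -0.219, 0.048]
    - [0.247, -0.219, 0.048]
    - [0.247, -0.219, 0.048]
    - [0.247, -0.219, 0.048]
    - [0.247, -0.219, 0.048]
    - [0.247, -0.219, 0.048]
  delta_rot:
    - [0, 0, 0]
    - [0, 0, 0]
    - [0, 0, 0]
    - [0, 0, 0]
    - [0, 0, 0]
    - [0, 0, 0]
    - [0, 0, 0]
    - [0, 0, 0]
    - [0, 0, 0]
    - [0, 0, 0]
  claw: 0.4

```text
time_s: 2.3
tcp_pos: [0.4004, -0.2949, 0.2086]
tool_rot: [0.978, 0.207, 0.0, 0.001]
ft_force: [-0.4, -0.9, -0.2]
grip_width: 0.0511
grasp_force: 0.0
```

jog_arm:
  slide:
    - [0.246, -0.219, 0.048]
    - [0.246, -0.219, 0.048]
    - [0.246, -0.219, 0.048]
    - [0.246, -0.219, 0.048]
    - [0.246, -0.219, 0.048]
    - [0.246, -0.219, 0.048]
    - [0.246, -0.219, 0.048]
    - [0.246, -0.219, 0.048]
    - [0.246, -0.219, 0.048]
    - [0.246, -0.219, 0.048]
  delta_rot:
    - [0, 0, 0.496]
    - [0, 0, 0.496]
    - [0, 0, 0.496]
    - [0, 0, 0.496]
    - [0, 0, 0.496]
    - [0, 0, 0.496]
    - [0, 0, 0.496]
    - [0, 0, 0.496]
    - [0, 0, 0.496]
    - [0, 0, 0.496]

```text
time_s: 3.3
tcp_pos: [0.5366, 0.0038, 0.1601]
tool_rot: [0.999, -0.041, -0.0, 0.001]
ft_force: [0.4, -0.4, 0.1]
grip_width: 0.0512
grasp_force: 0.0
```

```bash
python3 pl.py "[[(.537,.0065,.07,-.077),(.537,.0065,.038,-.077)],[(.529,.007,.16,-.077)],[(.425,.366,.12,.04)],[(.425,.366,.06,.04),(.425,.366,.034,.04)]]"; python3 -c "
from workcell import robot;print(robot.tip_extent,[a for a in dir(robot) if a[0]!='_'])"
```

```text
t 3.3 tcp [0.5366 0.0038 0.1601] psi -0.0812 w 0.0512 f [ 0.4 -0.4  0.1]
   [0.0003, -0.0029, 0.0901] [0.002, 0.0, -0.004] rows>=1.8
   [0.0003, -0.003, 0.1221] [0.002, 0.0, -0.004] rows>=0.6
 --
   [-0.008, 0.0001, -0.122] [0.0, 0.0, 0.0] rows>=2.4
 --
   [-0.1313, -0.3499, 0.04] [0.0, 0.0, -0.117] rows>=7.5
 --
   [0.0, 0.0, 0.06] [0.0, 0.0, 0.0] rows>=1.2
   [0.0, 0.0, 0.086] [0.0, 0.0, 0.0] rows>=0.5
 --
0.025 ['PlanningError', 'tip_extent']
```

jog_arm:
  slide:
    - [0, -0.002, 0.04]
    - [0, -0.002, 0.08]
    - [0, -0.002, 0.1]
    - [0, -0.002, 0.11]
    - [0, -0.002, 0.122]
    - [0, -0.002, 0.122]
    - [0, -0.002, 0.122]
  delta_rot:
    - [0, 0, 0]
    - [0, 0, 0]
    - [0, 0, 0]
    - [0, 0, 0]
    - [0, 0, 0]
    - [0, 0, 0]
    - [0, 0, 0]

```text
time_s: 4.0
tcp_pos: [0.5376, 0.0083, 0.0391]
tool_rot: [0.999, -0.039, 0.001, 0.0]
ft_force: [-0.3, 0.4, -0.5]
grip_width: 0.0512
grasp_force: 0.0
```

jog_arm:
  slide:
    - [0, 0, 0]
    - [0, 0, 0]
    - [0, 0, 0]
    - [0, 0, 0]
    - [0, 0, 0]
    - [0, 0, 0]
  delta_rot:
    - [0, 0, 0]
    - [0, 0, 0]
    - [0, 0, 0]
    - [0, 0, 0]
    - [0, 0, 0]
    - [0, 0, 0]
  claw: 1

```text
time_s: 4.6
tcp_pos: [0.5378, 0.0089, 0.0395]
tool_rot: [0.999, -0.039, 0.001, 0.0]
ft_force: [-1.1, -0.4, 7.1]
grip_width: 0.0143
grasp_force: 62.1
```

jog_arm:
  slide:
    - [0, 0, -0.03]
    - [0, 0, -0.06]
    - [0, 0, -0.09]
    - [0, 0, -0.12]
    - [0, 0, -0.12]
    - [0, 0, -0.12]
  delta_rot:
    - [0, 0, 0]
    - [0, 0, 0]
    - [0, 0, 0]
    - [0, 0, 0]
    - [0, 0, 0]
    - [0, 0, 0]

```text
time_s: 5.2
tcp_pos: [0.5368, 0.0089, 0.1586]
tool_rot: [0.999, -0.038, 0.001, 0.0]
ft_force: [0.6, 0.2, -0.7]
grip_width: 0.0142
grasp_force: 61.2
```

```bash
python3 pl.py "[[(.425,.366,.12,.04)],[(.425,.366,.06,.04),(.425,.366,.034,.04)]]"
```

```text
t 5.2 tcp [0.5368 0.0089 0.1586] psi -0.077 w 0.0142 f [ 0.6  0.2 -0.7]
   [-0.139, -0.3475, 0.0384] [0.0, -0.001, -0.117] rows>=7.5
 --
   [0.0, 0.0, 0.06] [0.0, 0.0, 0.0] rows>=1.2
   [0.0, 0.0, 0.086] [0.0, 0.0, 0.0] rows>=0.5
 --
```

jog_arm:
  slide:
    - [-0.02, -0.04, 0]
    - [-0.04, -0.08, 0]
    - [-0.06, -0.12, 0]
    - [-0.08, -0.17, 0]
    - [-0.1, -0.22, 0]
    - [-0.12, -0.26, 0]
    - [-0.13, -0.3, 0]
    - [-0.139, -0.34, 0.01]
    - [-0.139, -0.3475, 0.038]
    - [-0.139, -0.3475, 0.038]
  delta_rot:
    - [0, 0, 0]
    - [0, 0, 0]
    - [0, 0, 0]
    - [0, 0, -0.05]
    - [0, 0, -0.117]
    - [0, 0, -0.117]
    - [0, 0, -0.117]
    - [0, 0, -0.117]
    - [0, 0, -0.117]
    - [0, 0, -0.117]

```text
time_s: 6.2
tcp_pos: [0.4201, 0.3657, 0.1149]
tool_rot: [1.0, 0.023, -0.005, 0.003]
ft_force: [-0.7, -1.7, -2.0]
grip_width: 0.0142
grasp_force: 61.1
```

jog_arm:
  slide:
    - [0, 0, 0.03]
    - [0, 0, 0.06]
    - [0, 0, 0.07]
    - [0, 0, 0.078]
    - [0, 0, 0.083]
    - [0, 0, 0.083]
  delta_rot:
    - [0, 0, 0]
    - [0, 0, 0]
    - [0, 0, 0]
    - [0, 0, 0]
    - [0, 0, 0]
    - [0, 0, 0]

```text
time_s: 6.8
tcp_pos: [0.4253, 0.366, 0.0376]
tool_rot: [1.0, 0.02, 0.0, -0.0]
ft_force: [0.3, -0.8, -1.7]
grip_width: 0.0144
grasp_force: 61.2
```

```bash
python3 pl.py "[]"; python3 -c "
from h import *
a=save('scene','s1');b=save('top','t1')
A=cv2.resize(a[120:220,290:430],None,fx=3,fy=3);B=cv2.resize(b[180:300,60:200],None,fx=3,fy=3);cv2.imwrite('pics/c2.png',np.vstack([A,B])[:,:,::-1][:660])
cv2.imwrite('pics/c2.png',cv2.resize(cv2.imread('pics/c2.png'),None,fx=.9,fy=.9))"
```

```text
t 6.8 tcp [0.4253 0.366  0.0376] psi 0.0394 w 0.0144 f [ 0.3 -0.8 -1.7]
```

View pics/c2.png

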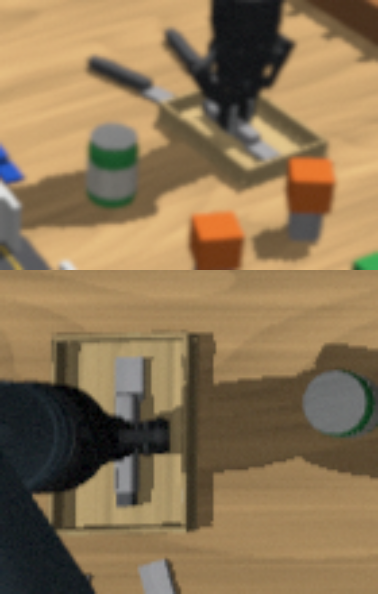

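The crop shows the chisel held lengthwise, centred over the tray floor. I'll lower it, let go and retreat.

jog_arm:
  slide:
    - [0, 0, 0.004]
    - [0, 0, 0.004]
    - [0, 0, 0.004]
  delta_rot:
    - [0, 0, 0]
    - [0, 0, 0]
    - [0, 0, 0]

```text
time_s: 7.2
tcp_pos: [0.4262, 0.3672, 0.0346]
tool_rot: [1.0, 0.02, 0.001, -0.001]
ft_force: [0.8, 0.5, 3.9]
grip_width: 0.014
grasp_force: 61.7
```

jog_arm:
  slide:
    - [0, 0, 0]
    - [0, 0, 0]
    - [0, 0, 0]
    - [0, 0, -0.03]
    - [0, 0, -0.08]
    - [0, 0, -0.13]
    - [0, 0, -0.15]
    - [0, 0, -0.15]
  delta_rot:
    - [0, 0, 0]
    - [0, 0, 0]
    - [0, 0, 0]
    - [0, 0, 0]
    - [0, 0, 0]
    - [0, 0, 0]
    - [0, 0, 0]
    - [0, 0, 0]
  claw: 0.5

```text
time_s: 8.0
tcp_pos: [0.4269, 0.3682, 0.1877]
tool_rot: [1.0, 0.02, 0.003, -0.003]
ft_force: [0.4, 1.5, 0.4]
grip_width: 0.0427
grasp_force: 0.0
```

```bash
python3 pl.py "[[(.47,.08,.17,-.127)],[(.4426,-.2235,.12,-.127)],[(.4426,-.2235,.032,-.127)]]"
```

```text
t 8.0 tcp [0.4269 0.3682 0.1877] psi 0.0399 w 0.0427 f [0.4 1.5 0.4]
   [0.0314, 0.2898, 0.0165] [-0.006, -0.007, 0.167] rows>=5.8
 --
   [0.0113, 0.3045, 0.05] [0.0, 0.0, 0.0] rows>=6.2
 --
   [0.0, 0.0, 0.088] [0.0, 0.0, 0.0] rows>=1.8
 --
```

jog_arm:
  slide:
    - [0.0314, 0.29, 0.0165]
    - [0.0314, 0.29, 0.0165]
    - [0.0314, 0.29, 0.0165]
    - [0.0314, 0.29, 0.0165]
    - [0.0314, 0.29, 0.0165]
    - [0.0314, 0.29, 0.0165]
    - [0.0314, 0.29, 0.0165]
    - [0.0314, 0.29, 0.0165]
  delta_rot:
    - [0, 0, 0.167]
    - [0, 0, 0.167]
    - [0, 0, 0.167]
    - [0, 0, 0.167]
    - [0, 0, 0.167]
    - [0, 0, 0.167]
    - [0, 0, 0.167]
    - [0, 0, 0.167]

```text
time_s: 8.8
tcp_pos: [0.4667, 0.0759, 0.1653]
tool_rot: [0.998, -0.065, -0.002, 0.0]
ft_force: [-0.5, 1.7, 0.6]
grip_width: 0.0428
grasp_force: 0.0
```

jog_arm:
  slide:
    - [0.011, 0.3045, 0.05]
    - [0.011, 0.3045, 0.05]
    - [0.011, 0.3045, 0.05]
    - [0.011, 0.3045, 0.05]
    - [0.011, 0.3045, 0.05]
    - [0.011, 0.3045, 0.05]
    - [0.011, 0.3045, 0.05]
    - [0.011, 0.3045, 0.05]
    - [0.011, 0.3045, 0.05]
  delta_rot:
    - [0, 0, 0]
    - [0, 0, 0]
    - [0, 0, 0]
    - [0, 0, 0]
    - [0, 0, 0]
    - [0, 0, 0]
    - [0, 0, 0]
    - [0, 0, 0]
    - [0, 0, 0]
  claw: 0

```text
time_s: 9.7
tcp_pos: [0.4409, -0.223, 0.1163]
tool_rot: [0.998, -0.062, -0.0, -0.001]
ft_force: [0.2, 0.7, 0.5]
grip_width: 0.0857
grasp_force: 0.0
```

```bash
cat > look.py <<'E'
import sys
from h import *
def boards(tag,names):
    im={'top':save('top','t'+tag)}
    for n in names:
        h=cv2.cvtColor(im['top'],cv2.COLOR_RGB2HSV)
        best=[d for d in eyes.masks_of('top','board_'+n)][:2]
        for d in best:
            try:
                m=cmask(im['top'],n,d['xy'],40);g=atz('top',d['xy'],.016)
                r=fit({'top':m},(g[0],g[1],[0,-.2,.2]),(.12,.068),0,.016);print(n,round(d['conf'],2),np.round(d['xy'],1),r[0].round(4),round(r[1],1),m.sum())
            except Exception as e:print(n,d['xy'],e)
if __name__=='__main__':boards(sys.argv[1],sys.argv[2:])
E
python3 look.py 2 green yellow red; python3 pl.py "[[(.4426,-.2235,.032,-.127)]]"
```

```text
green 0.68 [374.6 243.2] [ 0.4434 -0.2229 -0.1175] 329.6 703
red 0.92 [440.9 162.4] [ 0.5908 -0.3757 -0.126 ] 149.6 1616
t 9.9 tcp [ 0.441  -0.2235  0.1169] psi -0.1227 w 0.0855 f [ 0.  -0.2 -0.4]
   [0.0016, -0.0001, 0.0849] [-0.001, -0.0, 0.004] rows>=1.7
 --
```

jog_arm:
  slide:
    - [0.001, 0, 0.03]
    - [0.001, 0, 0.06]
    - [0.001, 0, 0.07]
    - [0.001, 0, 0.08]
    - [0.001, 0, 0.085]
    - [0.001, 0, 0.085]
  delta_rot:
    - [0, 0, 0]
    - [0, 0, 0]
    - [0, 0, 0]
    - [0, 0, 0]
    - [0, 0, 0]
    - [0, 0, 0]

```text
time_s: 10.5
tcp_pos: [0.4414, -0.226, 0.0319]
tool_rot: [0.998, -0.063, 0.0, -0.0]
ft_force: [-0.0, 0.7, 0.8]
grip_width: 0.0852
grasp_force: 0.0
```

jog_arm:
  slide:
    - [0, 0, 0.002]
    - [0, 0, 0.005]
    - [0, 0, 0.005]
    - [0, 0, 0.005]
  delta_rot:
    - [0, 0, 0]
    - [0, 0, 0]
    - [0, 0, 0]
    - [0, 0, 0]

```text
time_s: 10.9
tcp_pos: [0.4413, -0.2262, 0.027]
tool_rot: [0.998, -0.064, 0.0, 0.0]
ft_force: [0.5, -0.4, -0.2]
grip_width: 0.0852
grasp_force: 0.0
```

jog_arm:
  slide:
    - [0, 0, 0.002]
    - [0, 0, 0.002]
    - [0, 0, 0.002]
  delta_rot:
    - [0, 0, 0]
    - [0, 0, 0]
    - [0, 0, 0]

```text
time_s: 11.2
tcp_pos: [0.4411, -0.2261, 0.0247]
tool_rot: [0.998, -0.064, -0.0, -0.0]
ft_force: [0.6, 0.0, 0.1]
grip_width: 0.0854
grasp_force: 0.0
```

jog_arm:
  slide:
    - [0, 0, 0.002]
    - [0, 0, 0.002]
    - [0, 0, 0.002]
  delta_rot:
    - [0, 0, 0]
    - [0, 0, 0]
    - [0, 0, 0]

```text
time_s: 11.5
tcp_pos: [0.4411, -0.226, 0.0227]
tool_rot: [0.998, -0.064, -0.0, -0.0]
ft_force: [0.4, 0.3, -0.2]
grip_width: 0.0855
grasp_force: 0.0
```

jog_arm:
  slide:
    - [0, 0, 0.002]
    - [0, 0, 0.002]
    - [0, 0, 0.002]
  delta_rot:
    - [0, 0, 0]
    - [0, 0, 0]
    - [0, 0, 0]

```text
time_s: 11.8
tcp_pos: [0.4411, -0.2261, 0.0207]
tool_rot: [0.998, -0.064, -0.0, -0.0]
ft_force: [0.0, -0.0, 0.3]
grip_width: 0.0852
grasp_force: 0.0
```

jog_arm:
  slide:
    - [0, 0, 0]
    - [0, 0, 0]
    - [0, 0, 0]
    - [0, 0, 0]
    - [0, 0, 0]
  delta_rot:
    - [0, 0, 0]
    - [0, 0, 0]
    - [0, 0, 0]
    - [0, 0, 0]
    - [0, 0, 0]
  claw: 1

```text
time_s: 12.3
tcp_pos: [0.4417, -0.2261, 0.0213]
tool_rot: [0.998, -0.064, 0.0, 0.0]
ft_force: [-0.5, 1.2, 5.2]
grip_width: 0.0665
grasp_force: 68.0
```

jog_arm:
  slide:
    - [0, 0, -0.01]
    - [0, 0, -0.03]
    - [0, 0, -0.06]
    - [0, 0, -0.09]
    - [0, 0, -0.12]
    - [0, 0, -0.13]
    - [0, 0, -0.13]
    - [0, 0, -0.13]
  delta_rot:
    - [0, 0, 0]
    - [0, 0, 0]
    - [0, 0, 0]
    - [0, 0, 0]
    - [0, 0, 0]
    - [0, 0, 0]
    - [0, 0, 0]
    - [0, 0, 0]

```text
time_s: 13.1
tcp_pos: [0.4401, -0.2258, 0.1496]
tool_rot: [0.998, -0.064, -0.001, -0.0]
ft_force: [-0.8, -0.5, -0.9]
grip_width: 0.0668
grasp_force: 67.3
```

```bash
python3 -c "
from h import *
a=save('scene','s3');b=save('top','t3')
A=cv2.resize(a[150:300,130:350],None,fx=2.5,fy=2.5);B=cv2.resize(b[130:270,290:490],None,fx=2,fy=2)
B=cv2.copyMakeBorder(B,0,A.shape[0]-B.shape[0],0,0,0) if 0 else np.vstack([B,np.zeros((A.shape[0]-B.shape[0],B.shape[1],3),np.uint8)])
cv2.imwrite('pics/c3.png',cv2.resize(np.hstack([A,B]),None,fx=.8,fy=.8)[:,:,::-1])"
python3 pl.py "[[(.5467,.0005,.15,-.052)],[(.5467,.0005,.06,-.052),(.5467,.0005,.032,-.052)]]"
```

```text
t 13.2 tcp [ 0.4396 -0.2255  0.1488] psi -0.1271 w 0.0665 f [ 0.3  0.3 -1.1]
   [0.0776, -0.2377, -0.0012] [-0.001, 0.004, -0.075] rows>=5.0
 --
   [0.0, 0.0, 0.09] [0.0, 0.0, 0.0] rows>=1.8
   [0.0, 0.0, 0.118] [0.0, 0.0, 0.0] rows>=0.6
 --
```

View pics/c3.png

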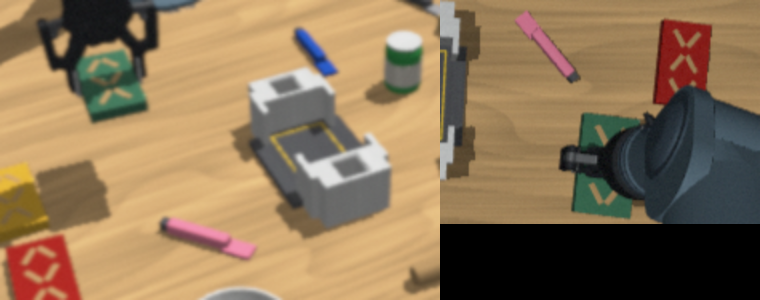

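The green board is held flat. I'll carry it over the bed, with a stop above to check alignment.

jog_arm:
  slide:
    - [0.03, -0.04, -0.002]
    - [0.05, -0.08, -0.002]
    - [0.07, -0.12, -0.002]
    - [0.077, -0.16, -0.002]
    - [0.077, -0.2, -0.002]
    - [0.077, -0.22, -0.002]
    - [0.077, -0.2367, -0.002]
    - [0.077, -0.2367, -0.002]
    - [0.077, -0.2367, -0.002]
    - [0.077, -0.2367, -0.002]
  delta_rot:
    - [0, 0, -0.02]
    - [0, 0, -0.04]
    - [0, 0, -0.06]
    - [0, 0, -0.075]
    - [0, 0, -0.075]
    - [0, 0, -0.075]
    - [0, 0, -0.075]
    - [0, 0, -0.075]
    - [0, 0, -0.075]
    - [0, 0, -0.075]

```text
time_s: 14.2
tcp_pos: [0.5469, -0.0031, 0.1519]
tool_rot: [1.0, -0.027, -0.001, 0.001]
ft_force: [0.1, 0.6, -0.3]
grip_width: 0.0664
grasp_force: 67.3
```

```bash
python3 pl.py "[[(.546,-.0005,.06,-.052),(.546,-.0005,.033,-.052)]]"
```

```text
t 14.2 tcp [ 0.5469 -0.0031  0.1519] psi -0.0546 w 0.0664 f [ 0.1  0.6 -0.3]
   [-0.0009, -0.0026, 0.0919] [0.001, 0.002, -0.003] rows>=1.8
   [-0.0008, -0.0027, 0.1189] [0.001, 0.002, -0.003] rows>=0.5
 --
```

jog_arm:
  slide:
    - [-0.001, -0.001, 0.03]
    - [-0.001, -0.001, 0.05]
    - [-0.001, -0.001, 0.06]
    - [-0.001, -0.001, 0.06]
  delta_rot:
    - [0, 0, -0.003]
    - [0, 0, -0.003]
    - [0, 0, -0.003]
    - [0, 0, -0.003]

```text
time_s: 14.6
tcp_pos: [0.545, -0.0015, 0.0911]
tool_rot: [1.0, -0.026, -0.002, 0.0]
ft_force: [0.1, -0.2, -0.9]
grip_width: 0.0666
grasp_force: 67.3
```

```bash
python3 pl.py "[[(.546,-.0005,.06,-.052),(.546,-.0005,.033,-.052)]]"
```

```text
t 14.6 tcp [ 0.545  -0.0015  0.0911] psi -0.0513 w 0.0666 f [ 0.1 -0.2 -0.9]
   [0.0011, -0.0011, 0.031] [0.001, 0.004, 0.001] rows>=0.6
   [0.0012, -0.0011, 0.058] [0.001, 0.004, 0.001] rows>=0.5
 --
```

jog_arm:
  slide:
    - [0.001, -0.001, 0.02]
    - [0.001, -0.001, 0.035]
    - [0.001, -0.001, 0.045]
    - [0.001, -0.001, 0.053]
    - [0.001, -0.001, 0.058]
    - [0.001, -0.001, 0.0595]
    - [0.001, -0.001, 0.0595]
  delta_rot:
    - [0, 0, 0]
    - [0, 0, 0]
    - [0, 0, 0]
    - [0, 0, 0]
    - [0, 0, 0]
    - [0, 0, 0]
    - [0, 0, 0]

```text
time_s: 15.3
tcp_pos: [0.5478, 0.001, 0.0333]
tool_rot: [1.0, -0.025, 0.0, -0.0]
ft_force: [-0.7, -0.5, -1.3]
grip_width: 0.0666
grasp_force: 67.3
```

jog_arm:
  slide:
    - [0, 0, 0]
    - [0, 0, 0]
    - [0, 0, 0]
    - [0, 0, -0.02]
    - [0, 0, -0.06]
    - [0, 0, -0.1]
    - [0, 0, -0.14]
    - [0, 0, -0.14]
  delta_rot:
    - [0, 0, 0]
    - [0, 0, 0]
    - [0, 0, 0]
    - [0, 0, 0]
    - [0, 0, 0]
    - [0, 0, 0]
    - [0, 0, 0]
    - [0, 0, 0]
  claw: 0

```text
time_s: 16.1
tcp_pos: [0.5528, 0.0014, 0.1804]
tool_rot: [1.0, -0.025, 0.007, -0.0]
ft_force: [1.5, -0.2, 0.3]
grip_width: 0.0855
grasp_force: 0.0
```

```bash
python3 pl.py "[[(.47,-.37,.15,-.07)],[(.4377,-.3724,.10,-.07)],[(.4377,-.3724,.0215,-.07)]]"
```

```text
t 16.1 tcp [0.5528 0.0014 0.1804] psi -0.0492 w 0.0855 f [ 1.5 -0.2  0.3]
   [-0.0649, 0.375, 0.0292] [-0.001, -0.014, 0.021] rows>=7.6
 --
   [-0.0321, 0.0047, 0.05] [0.0, 0.0, 0.0] rows>=1.2
 --
   [0.0, 0.0, 0.0785] [0.0, 0.0, 0.0] rows>=1.6
 --
```

jog_arm:
  slide:
    - [-0.065, 0.375, 0.03]
    - [-0.065, 0.375, 0.03]
    - [-0.065, 0.375, 0.03]
    - [-0.065, 0.375, 0.03]
    - [-0.065, 0.375, 0.03]
    - [-0.065, 0.375, 0.03]
    - [-0.065, 0.375, 0.03]
    - [-0.065, 0.375, 0.03]
    - [-0.065, 0.375, 0.03]
    - [-0.065, 0.375, 0.03]
  delta_rot:
    - [0, 0, 0.021]
    - [0, 0, 0.021]
    - [0, 0, 0.021]
    - [0, 0, 0.021]
    - [0, 0, 0.021]
    - [0, 0, 0.021]
    - [0, 0, 0.021]
    - [0, 0, 0.021]
    - [0, 0, 0.021]
    - [0, 0, 0.021]

```text
time_s: 17.1
tcp_pos: [0.4634, -0.371, 0.1426]
tool_rot: [0.999, -0.036, -0.0, -0.0]
ft_force: [0.9, 1.0, 0.2]
grip_width: 0.0852
grasp_force: 0.0
```

jog_arm:
  slide:
    - [-0.032, 0.004, 0.04]
    - [-0.032, 0.004, 0.05]
    - [-0.032, 0.004, 0.05]
    - [-0.032, 0.004, 0.05]
    - [-0.032, 0.004, 0.05]
  delta_rot:
    - [0, 0, 0]
    - [0, 0, 0]
    - [0, 0, 0]
    - [0, 0, 0]
    - [0, 0, 0]

```text
time_s: 17.6
tcp_pos: [0.4347, -0.3718, 0.0948]
tool_rot: [0.999, -0.034, 0.002, 0.001]
ft_force: [0.1, 0.3, 0.6]
grip_width: 0.0855
grasp_force: 0.0
```

```bash
python3 -c "
from h import *
a=save('scene','s4');b=save('top','t4')
A=cv2.resize(a[150:320,80:350],None,fx=1.8,fy=1.8);B=cv2.resize(b[120:250,240:320],None,fx=2.35,fy=2.35)
B=np.vstack([B,np.zeros((max(0,A.shape[0]-B.shape[0]),B.shape[1],3),np.uint8)])
cv2.imwrite('pics/c4.png',np.hstack([A,B[:A.shape[0]]])[:,:,::-1])
m=cmask(b,'green',(276,187),40);g=atz('top',(276,187),.026)
print(fit({'top':m},(g[0],g[1],[0,-.1]),(.12,.068),.01,.026))
for n,p in(('yellow',(136,251)),('red',(152,290))):
    m=cmask(a,n,p,40);g=atz('scene',p,.016);print(n,fit({'scene':m},(g[0],g[1],[0,-.15]),(.12,.068),0,.016))
"
python3 pl.py "[[(.4377,-.3724,.0215,-.07)]]"
```

```text
(array([ 0.54932369, -0.00136376, -0.04828111]), np.float64(46.38823529411765))
yellow (array([ 0.43525954, -0.36700848, -0.06840738]), np.float64(104.48235294117647))
red (array([ 0.59117472, -0.37084831, -0.13852899]), np.float64(111.90588235294116))
t 17.7 tcp [ 0.4342 -0.3723  0.0947] psi -0.0685 w 0.0856 f [-0.4  0.6 -0.5]
   [0.0033, -0.0002, 0.0733] [0.001, -0.003, 0.001] rows>=1.5
 --
```

View pics/c4.png

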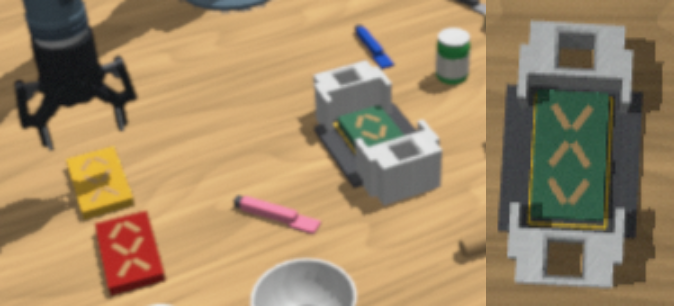

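The green board lies inside the outline, about 2 mm toward the far end and square. The yellow and red boards are undisturbed. Next I'll grip yellow.

jog_arm:
  slide:
    - [0.002, 0, 0.03]
    - [0.002, 0, 0.05]
    - [0.002, 0, 0.065]
    - [0.002, 0, 0.073]
    - [0.002, 0, 0.073]
    - [0.002, 0, 0.073]
  delta_rot:
    - [0, 0, 0]
    - [0, 0, 0]
    - [0, 0, 0]
    - [0, 0, 0]
    - [0, 0, 0]
    - [0, 0, 0]

```text
time_s: 18.3
tcp_pos: [0.4347, -0.3727, 0.0209]
tool_rot: [0.999, -0.035, 0.001, 0.0]
ft_force: [-0.5, -0.3, 0.3]
grip_width: 0.0852
grasp_force: 0.0
```

jog_arm:
  slide:
    - [0, 0, 0]
    - [0, 0, 0]
    - [0, 0, 0]
    - [0, 0, 0]
    - [0, 0, 0]
  delta_rot:
    - [0, 0, 0]
    - [0, 0, 0]
    - [0, 0, 0]
    - [0, 0, 0]
    - [0, 0, 0]
  claw: 1

```text
time_s: 18.8
tcp_pos: [0.4354, -0.3731, 0.0219]
tool_rot: [0.999, -0.035, 0.001, 0.001]
ft_force: [0.8, 0.3, 6.0]
grip_width: 0.0665
grasp_force: 69.2
```

jog_arm:
  slide:
    - [0, 0, -0.01]
    - [0, 0, -0.03]
    - [0, 0, -0.06]
    - [0, 0, -0.09]
    - [0, 0, -0.12]
    - [0, 0, -0.135]
    - [0, 0, -0.135]
    - [0, 0, -0.135]
  delta_rot:
    - [0, 0, 0]
    - [0, 0, 0]
    - [0, 0, 0]
    - [0, 0, 0]
    - [0, 0, 0]
    - [0, 0, 0]
    - [0, 0, 0]
    - [0, 0, 0]

```text
time_s: 19.6
tcp_pos: [0.4334, -0.3718, 0.1544]
tool_rot: [0.999, -0.035, -0.001, -0.0]
ft_force: [0.2, -0.1, -1.8]
grip_width: 0.0664
grasp_force: 68.5
```

```bash
python3 pl.py "[[(.546,0,.155,-.052)]]"
```

```text
t 19.6 tcp [ 0.4334 -0.3718  0.1544] psi -0.0702 w 0.0664 f [ 0.2 -0.1 -1.8]
   [0.0863, -0.3788, -0.0004] [-0.001, 0.001, -0.018] rows>=7.8
 --
```

jog_arm:
  slide:
    - [0.01, -0.04, 0]
    - [0.02, -0.09, 0]
    - [0.03, -0.14, 0]
    - [0.04, -0.19, 0]
    - [0.055, -0.24, 0]
    - [0.065, -0.29, 0]
    - [0.08, -0.34, 0]
    - [0.0855, -0.37, 0]
    - [0.0855, -0.38, 0]
    - [0.0855, -0.38, 0]
  delta_rot:
    - [0, 0, 0]
    - [0, 0, 0]
    - [0, 0, 0]
    - [0, 0, 0]
    - [0, 0, -0.018]
    - [0, 0, -0.018]
    - [0, 0, -0.018]
    - [0, 0, -0.018]
    - [0, 0, -0.018]
    - [0, 0, -0.018]

```text
time_s: 20.6
tcp_pos: [0.5445, 0.0039, 0.1532]
tool_rot: [1.0, -0.023, -0.002, -0.001]
ft_force: [0.3, -0.1, -1.6]
grip_width: 0.0663
grasp_force: 68.4
```

jog_arm:
  slide:
    - [0, 0, 0.02]
    - [0, 0, 0.04]
    - [0, 0, 0.05]
    - [0, 0, 0.05]
    - [0, 0, 0.05]
    - [0, 0, 0.05]
  delta_rot:
    - [0, 0, 0]
    - [0, 0, 0]
    - [0, 0, 0]
    - [0, 0, 0]
    - [0, 0, 0]
    - [0, 0, 0]

```text
time_s: 21.2
tcp_pos: [0.5468, 0.0002, 0.1062]
tool_rot: [1.0, -0.027, 0.001, 0.0]
ft_force: [0.6, -0.2, -1.2]
grip_width: 0.0665
grasp_force: 68.4
```

```bash
python3 pl.py "[[(.5452,.002,.049,-.052)]]"
```

```text
t 21.2 tcp [5.468e-01 2.000e-04 1.062e-01] psi -0.053 w 0.0665 f [ 0.6 -0.2 -1.2]
   [-0.0018, -0.0017, 0.0572] [0.0, -0.002, -0.001] rows>=1.1
 --
```

jog_arm:
  slide:
    - [-0.0018, -0.001, 0.02]
    - [-0.0018, -0.001, 0.035]
    - [-0.0018, -0.001, 0.045]
    - [-0.0018, -0.001, 0.052]
    - [-0.0018, -0.001, 0.056]
    - [-0.0018, -0.001, 0.0575]
    - [-0.0018, -0.001, 0.0575]
    - [-0.0018, -0.001, 0.0575]
  delta_rot:
    - [0, 0, 0]
    - [0, 0, 0]
    - [0, 0, 0]
    - [0, 0, 0]
    - [0, 0, 0]
    - [0, 0, 0]
    - [0, 0, 0]
    - [0, 0, 0]

```text
time_s: 22.0
tcp_pos: [0.5449, 0.0019, 0.0482]
tool_rot: [1.0, -0.026, 0.001, -0.0]
ft_force: [0.3, 0.2, -0.9]
grip_width: 0.0664
grasp_force: 68.4
```

jog_arm:
  slide:
    - [0, 0, 0]
    - [0, 0, 0]
    - [0, 0, 0]
    - [0, 0, -0.02]
    - [0, 0, -0.06]
    - [0, 0, -0.1]
    - [0, 0, -0.13]
    - [0, 0, -0.13]
    - [0, 0, -0.13]
  delta_rot:
    - [0, 0, 0]
    - [0, 0, 0]
    - [0, 0, 0]
    - [0, 0, 0]
    - [0, 0, 0]
    - [0, 0, 0]
    - [0, 0, 0]
    - [0, 0, 0]
    - [0, 0, 0]
  claw: 0

```text
time_s: 22.9
tcp_pos: [0.5448, 0.0018, 0.1787]
tool_rot: [1.0, -0.026, 0.001, 0.0]
ft_force: [0.4, -0.3, -0.3]
grip_width: 0.0852
grasp_force: 0.0
```

```bash
python3 pl.py "[[(.5875,-.374,.11,-.133)]]"
```

```text
t 22.9 tcp [0.5448 0.0018 0.1787] psi -0.0522 w 0.0852 f [ 0.4 -0.3 -0.3]
   [0.0621, 0.3731, 0.0689] [0.0, -0.002, 0.081] rows>=7.7
 --
```

jog_arm:
  slide:
    - [0.01, 0.05, 0]
    - [0.015, 0.1, 0]
    - [0.025, 0.15, 0.01]
    - [0.035, 0.2, 0.02]
    - [0.04, 0.25, 0.03]
    - [0.05, 0.3, 0.04]
    - [0.055, 0.34, 0.05]
    - [0.062, 0.373, 0.068]
    - [0.062, 0.373, 0.068]
    - [0.062, 0.373, 0.068]
  delta_rot:
    - [0, 0, 0]
    - [0, 0, 0.08]
    - [0, 0, 0.08]
    - [0, 0, 0.08]
    - [0, 0, 0.08]
    - [0, 0, 0.08]
    - [0, 0, 0.08]
    - [0, 0, 0.08]
    - [0, 0, 0.08]
    - [0, 0, 0.08]

```text
time_s: 23.9
tcp_pos: [0.5843, -0.374, 0.1061]
tool_rot: [0.998, -0.067, -0.003, -0.001]
ft_force: [-0.0, 1.8, 0.9]
grip_width: 0.0855
grasp_force: 0.0
```

jog_arm:
  slide:
    - [0, 0, 0]
    - [0, 0, 0]
    - [0, 0, 0]
  delta_rot:
    - [0, 0, 0]
    - [0, 0, 0]
    - [0, 0, 0]

```text
time_s: 24.2
tcp_pos: [0.5878, -0.3718, 0.1105]
tool_rot: [0.998, -0.065, 0.001, -0.0]
ft_force: [-0.8, -0.0, 0.1]
grip_width: 0.0852
grasp_force: 0.0
```

```bash
cat > chk.py <<'E'
from h import *
import sys
a=save('scene',sys.argv[1]+'s');b=save('top',sys.argv[1]+'t')
def f(c,im,n,p,z0,r=40):
    m=cmask(im,n,p,r);g=atz(c,p,z0+.016);x=fit({c:m},(g[0],g[1],[0,-.12]),(.12,.068),z0,z0+.016);print(c,n,x[0].round(4),round(x[1]),m.sum())
for e in sys.argv[2:]:
    c,n,u,v,z=e.split(',');f(c,a if c=='scene' else b,n,(float(u),float(v)),float(z))
E
python3 chk.py 5 scene,red,152,290,0 top,yellow,276,187,.026;python3 pl.py "[[(.5875,-.374,.0215,-.133)]]"
```

```text
scene red [ 0.5916 -0.3712 -0.1265] 110 1226
top yellow [ 5.478e-01  1.000e-04 -5.420e-02] 65 1783
t 24.3 tcp [ 0.5875 -0.3728  0.1106] psi -0.1303 w 0.0856 f [-0.4  0.2  0.3]
   [0.0001, 0.0012, 0.0891] [0.0, -0.001, 0.003] rows>=1.8
 --
```

Yellow sits within 1 mm of the bed's centre, and red is unmoved. I'll grip red.

jog_arm:
  slide:
    - [0.001, 0.001, 0.03]
    - [0.001, 0.001, 0.06]
    - [0.001, 0.001, 0.08]
    - [0.001, 0.001, 0.089]
    - [0.001, 0.001, 0.089]
    - [0.001, 0.001, 0.089]
  delta_rot:
    - [0, 0, 0]
    - [0, 0, 0]
    - [0, 0, 0]
    - [0, 0, 0]
    - [0, 0, 0]
    - [0, 0, 0]

```text
time_s: 24.9
tcp_pos: [0.5885, -0.3753, 0.0218]
tool_rot: [0.998, -0.066, 0.001, 0.0]
ft_force: [-0.6, 0.4, 0.1]
grip_width: 0.0855
grasp_force: 0.0
```

jog_arm:
  slide:
    - [0, 0, 0]
    - [0, 0, 0]
    - [0, 0, 0]
    - [0, 0, 0]
    - [0, 0, 0]
  delta_rot:
    - [0, 0, 0]
    - [0, 0, 0]
    - [0, 0, 0]
    - [0, 0, 0]
    - [0, 0, 0]
  claw: 1

```text
time_s: 25.4
tcp_pos: [0.5896, -0.3759, 0.0234]
tool_rot: [0.998, -0.066, 0.002, 0.001]
ft_force: [0.6, 0.3, 5.8]
grip_width: 0.0661
grasp_force: 70.3
```

jog_arm:
  slide:
    - [0, 0, -0.01]
    - [0, 0, -0.03]
    - [0, 0, -0.06]
    - [0, 0, -0.09]
    - [0, 0, -0.12]
    - [0, 0, -0.145]
    - [0, 0, -0.145]
    - [0, 0, -0.145]
  delta_rot:
    - [0, 0, 0]
    - [0, 0, 0]
    - [0, 0, 0]
    - [0, 0, 0]
    - [0, 0, 0]
    - [0, 0, 0]
    - [0, 0, 0]
    - [0, 0, 0]

```text
time_s: 26.2
tcp_pos: [0.5876, -0.3752, 0.1668]
tool_rot: [0.998, -0.066, 0.001, 0.0]
ft_force: [0.2, 0.1, -1.8]
grip_width: 0.0662
grasp_force: 69.5
```

```bash
python3 pl.py "[[(.5455,.002,.165,-.052)]]"
```

```text
t 26.2 tcp [ 0.5876 -0.3752  0.1668] psi -0.1323 w 0.0662 f [ 0.2  0.1 -1.8]
   [-0.0915, -0.3683, 0.0014] [0.001, -0.001, -0.08] rows>=7.6
 --
```

jog_arm:
  slide:
    - [-0.01, -0.04, 0]
    - [-0.02, -0.09, 0]
    - [-0.03, -0.14, 0]
    - [-0.045, -0.19, 0]
    - [-0.06, -0.24, 0]
    - [-0.07, -0.29, 0]
    - [-0.08, -0.33, 0]
    - [-0.088, -0.36, 0]
    - [-0.088, -0.368, 0]
    - [-0.088, -0.368, 0]
  delta_rot:
    - [0, 0, 0]
    - [0, 0, 0]
    - [0, 0, -0.03]
    - [0, 0, -0.06]
    - [0, 0, -0.08]
    - [0, 0, -0.08]
    - [0, 0, -0.08]
    - [0, 0, -0.08]
    - [0, 0, -0.08]
    - [0, 0, -0.08]

```text
time_s: 27.2
tcp_pos: [0.5475, 0.0033, 0.1642]
tool_rot: [1.0, -0.024, -0.002, -0.0]
ft_force: [-0.1, -1.0, -0.4]
grip_width: 0.0664
grasp_force: 69.4
```

jog_arm:
  slide:
    - [0, 0, 0.02]
    - [0, 0, 0.04]
    - [0, 0, 0.05]
    - [0, 0, 0.05]
    - [0, 0, 0.05]
    - [0, 0, 0.05]
  delta_rot:
    - [0, 0, 0]
    - [0, 0, 0]
    - [0, 0, 0]
    - [0, 0, 0]
    - [0, 0, 0]
    - [0, 0, 0]

```text
time_s: 27.8
tcp_pos: [0.5498, 0.0009, 0.1167]
tool_rot: [1.0, -0.027, 0.001, 0.0]
ft_force: [0.3, -0.1, -0.8]
grip_width: 0.0662
grasp_force: 69.4
```

```bash
python3 pl.py "[[(.549,.002,.0645,-.052)]]"
```

```text
t 27.8 tcp [0.5498 0.0009 0.1167] psi -0.053 w 0.0662 f [ 0.3 -0.1 -0.8]
   [-0.001, -0.0011, 0.0522] [-0.0, -0.002, -0.001] rows>=1.0
 --
```

jog_arm:
  slide:
    - [-0.001, -0.001, 0.02]
    - [-0.001, -0.001, 0.033]
    - [-0.001, -0.001, 0.042]
    - [-0.001, -0.001, 0.048]
    - [-0.001, -0.001, 0.051]
    - [-0.001, -0.001, 0.052]
    - [-0.001, -0.001, 0.052]
    - [-0.001, -0.001, 0.052]
  delta_rot:
    - [0, 0, 0]
    - [0, 0, 0]
    - [0, 0, 0]
    - [0, 0, 0]
    - [0, 0, 0]
    - [0, 0, 0]
    - [0, 0, 0]
    - [0, 0, 0]

```text
time_s: 28.6
tcp_pos: [0.5475, 0.0024, 0.0653]
tool_rot: [1.0, -0.026, -0.001, 0.0]
ft_force: [-4.8, -0.6, 8.1]
grip_width: 0.0661
grasp_force: 70.5
```

jog_arm:
  slide:
    - [0, 0, 0]
    - [0, 0, 0]
    - [0, 0, 0]
    - [0, 0, -0.02]
    - [0, 0, -0.06]
    - [0, 0, -0.1]
    - [0, 0, -0.13]
    - [0, 0, -0.13]
    - [0, 0, -0.13]
  delta_rot:
    - [0, 0, 0]
    - [0, 0, 0]
    - [0, 0, 0]
    - [0, 0, 0]
    - [0, 0, 0]
    - [0, 0, 0]
    - [0, 0, 0]
    - [0, 0, 0]
    - [0, 0, 0]
  claw: 0

```text
time_s: 29.5
tcp_pos: [0.5485, 0.0024, 0.1946]
tool_rot: [1.0, -0.026, 0.001, 0.0]
ft_force: [0.3, -0.4, 0.7]
grip_width: 0.0852
grasp_force: 0.0
```

jog_arm:
  slide:
    - [-0.05, 0.04, 0]
    - [-0.09, 0.09, 0]
    - [-0.12, 0.14, 0]
    - [-0.12, 0.19, 0]
    - [-0.12, 0.24, 0]
    - [-0.12, 0.26, 0]
    - [-0.12, 0.26, 0]
    - [-0.12, 0.26, 0]
  delta_rot:
    - [0, 0, 0]
    - [0, 0, 0]
    - [0, 0, 0]
    - [0, 0, 0]
    - [0, 0, 0]
    - [0, 0, 0]
    - [0, 0, 0]
    - [0, 0, 0]

```text
time_s: 30.3
tcp_pos: [0.4127, -0.252, 0.1919]
tool_rot: [1.0, -0.028, -0.002, -0.001]
ft_force: [0.5, 0.1, 0.4]
grip_width: 0.0855
grasp_force: 0.0
```

```bash
python3 chk.py 6 top,red,276,187,.042 scene,red,283,215,.042
python3 - <<'E'
from h import *
a=cv2.imread('pics/6s.png');b=cv2.imread('pics/6t.png')
A=cv2.resize(a[170:265,245:425],None,fx=3,fy=3,interpolation=cv2.INTER_CUBIC);B=cv2.resize(b[120:250,80:310],None,fx=2.35,fy=2.35,interpolation=cv2.INTER_CUBIC)[:,:540]
cv2.imwrite('pics/c6.png',np.vstack([A,B]))
im={'scene':a[:,:,::-1].copy(),'top':b[:,:,::-1].copy()}
for s,t in (((370,210),(188,144)),((404,190),(124,157))):
    for c,p in(('top',t),('scene',s)):
        m=cmask(im[c],'orange',p,22);M=cv2.moments(m.astype(np.uint8));rc=cv2.minAreaRect(np.argwhere(m)[:,::-1].astype(np.float32));print(c,m.sum(),round(M['m10']/M['m00'],2),round(M['m01']/M['m00'],2),rc)
E
```

```text
top red [ 0.5458  0.001  -0.0505] 57 1849
scene red [ 0.5364  0.0065 -0.0956] 178 813
top 410 186.82 143.41 ((186.56036376953125, 143.52587890625), (20.089887619018555, 21.271644592285156), 23.198589324951172)
scene 324 370.49 210.36 ((370.5, 210.5), (19.0, 17.0), 90.0)
top 389 121.91 156.88 ((121.96154022216797, 156.8076934814453), (20.24655532836914, 19.691856384277344), 33.690067291259766)
scene 288 405.25 188.91 ((405.5, 189.0), (18.0, 15.0), 90.0)
```

View pics/c6.png

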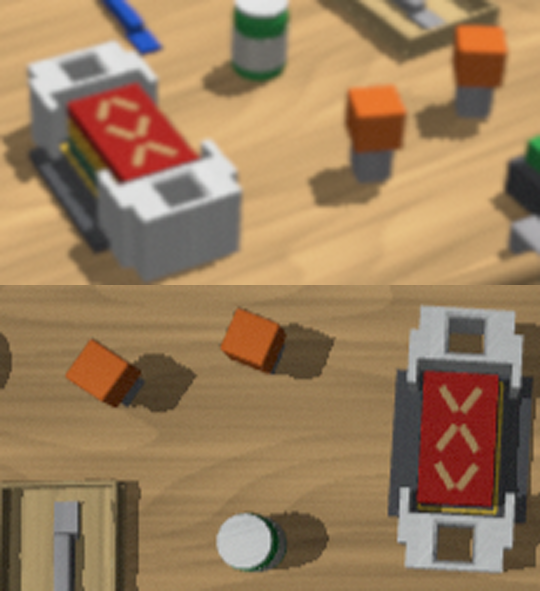

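The pile is square under the red board, and the chisel lies in the tray at crop (65,545). The plugs stand upright at crop (252,340) and (103,372), with the tin at (247,542) untouched. Next I'll measure the plug top faces.

```bash
python3 - <<'E'
from h import *
b=cv2.imread('pics/6t.png')[:,:,::-1].copy()
h=cv2.cvtColor(b,cv2.COLOR_RGB2HSV)
for t in((188,144),(124,157)):
    m=cmask(b,'orange',t,22);v=h[:,:,2].copy();th,_=cv2.threshold(v[m].reshape(-1,1),0,255,cv2.THRESH_OTSU)
    k=(m&(v>th)).astype(np.uint8);k=cv2.morphologyEx(k,cv2.MORPH_OPEN,np.ones((3,3)))>0
    g=atz('top',t,.078)
    r=fit({'top':k},(g[0],g[1],[0,-.3,-.6]),(.042,.042),.0775,.078);print(th,k.sum(),r[0].round(4),r[1].round(1),np.degrees(r[0][2])%90-90)
E
python3 pl.py "[[(.50,.03,.19,-.3)],[(.635,.187,.13,-.3)]]"; python3 -c "
from workcell import sensors;print(sensors.state()['q'].round(2))"
```

```text
137.0 327 [ 0.6341  0.1877 -0.3587] 79.5 -20.5531547218889
132.0 342 [ 0.6033  0.3208 -0.5762] 71.9 -33.01132777093959
t 30.4 tcp [ 0.414  -0.2492  0.1923] psi -0.0506 w 0.0852 f [-0.4  0.7  0. ]
   [0.0718, -0.2832, 0.0027] [-0.002, 0.003, 0.249] rows>=5.8
 --
   [0.0826, -0.1899, 0.06] [0.0, 0.0, 0.0] rows>=4.3
 --
[ 0.56  0.15 -0.11  2.04  0.02  0.95 -1.18]
```

```bash
python3 pl.py "[[(.52,-.03,.19,.5)],[(.634,.188,.13,1.212)],[(.634,.188,.061,1.212)]]"
```

```text
t 30.4 tcp [ 0.414  -0.2492  0.1923] psi -0.0506 w 0.0852 f [-0.4  0.7  0. ]
   [0.0948, -0.2243, 0.0025] [-0.003, 0.002, -0.551] rows>=4.9
 --
   [0.2046, -0.1367, 0.06] [0.0, 0.0, -0.712] rows>=5.1
 --
   [0.0, 0.0, 0.069] [0.0, 0.0, 0.0] rows>=1.4
 --
```

jog_arm:
  slide:
    - [0.0948, -0.2243, 0.002]
    - [0.0948, -0.2243, 0.002]
    - [0.0948, -0.2243, 0.002]
    - [0.0948, -0.2243, 0.002]
    - [0.0948, -0.2243, 0.002]
    - [0.0948, -0.2243, 0.002]
    - [0.0948, -0.2243, 0.002]
  delta_rot:
    - [0, 0, -0.551]
    - [0, 0, -0.551]
    - [0, 0, -0.551]
    - [0, 0, -0.551]
    - [0, 0, -0.551]
    - [0, 0, -0.551]
    - [0, 0, -0.551]

```text
time_s: 31.1
tcp_pos: [0.5205, -0.0279, 0.1912]
tool_rot: [0.968, 0.251, -0.001, -0.001]
ft_force: [-0.5, -0.8, -0.3]
grip_width: 0.0855
grasp_force: 0.0
```

jog_arm:
  slide:
    - [0.2046, -0.1367, 0.02]
    - [0.2046, -0.1367, 0.03]
    - [0.2046, -0.1367, 0.04]
    - [0.2046, -0.1367, 0.05]
    - [0.2046, -0.1367, 0.06]
    - [0.2046, -0.1367, 0.06]
    - [0.2046, -0.1367, 0.06]
    - [0.2046, -0.1367, 0.06]
    - [0.2046, -0.1367, 0.06]
  delta_rot:
    - [0, 0, -0.712]
    - [0, 0, -0.712]
    - [0, 0, -0.712]
    - [0, 0, -0.712]
    - [0, 0, -0.712]
    - [0, 0, -0.712]
    - [0, 0, -0.712]
    - [0, 0, -0.712]
    - [0, 0, -0.712]

```text
time_s: 32.0
tcp_pos: [0.6357, 0.1828, 0.1327]
tool_rot: [0.823, 0.567, -0.0, 0.001]
ft_force: [-1.1, 0.1, 0.0]
grip_width: 0.0853
grasp_force: 0.0
```

```bash
python3 pl.py "[[(.634,.188,.061,1.212)]]"
```

```text
t 32.0 tcp [0.6357 0.1828 0.1327] psi 1.2069 w 0.0853 f [-1.1  0.1  0. ]
   [0.0044, -0.0036, 0.0717] [0.002, 0.002, -0.005] rows>=1.4
 --
```

jog_arm:
  slide:
    - [0.002, -0.002, 0.03]
    - [0.002, -0.002, 0.055]
    - [0.002, -0.002, 0.071]
    - [0.002, -0.002, 0.071]
    - [0.002, -0.002, 0.071]
  delta_rot:
    - [0, 0, -0.005]
    - [0, 0, -0.005]
    - [0, 0, -0.005]
    - [0, 0, -0.005]
    - [0, 0, -0.005]

```text
time_s: 32.5
tcp_pos: [0.6346, 0.1878, 0.0616]
tool_rot: [0.821, 0.571, 0.0, 0.0]
ft_force: [1.1, 0.2, 0.4]
grip_width: 0.0852
grasp_force: 0.0
```

jog_arm:
  slide:
    - [0, 0, 0]
    - [0, 0, 0]
    - [0, 0, 0]
    - [0, 0, 0]
    - [0, 0, 0]
    - [0, 0, 0]
  delta_rot:
    - [0, 0, 0]
    - [0, 0, 0]
    - [0, 0, 0]
    - [0, 0, 0]
    - [0, 0, 0]
    - [0, 0, 0]
  claw: 1

```text
time_s: 33.1
tcp_pos: [0.6351, 0.189, 0.0621]
tool_rot: [0.821, 0.571, 0.001, 0.0]
ft_force: [-0.4, -0.2, 5.5]
grip_width: 0.0415
grasp_force: 61.0
```

jog_arm:
  slide:
    - [0, 0, 0]
    - [0, 0, 0]
    - [0, 0, 0]
    - [0, 0, 0]
    - [0, 0, -0.04]
    - [0, 0, -0.07]
    - [0, 0, -0.07]
    - [0, 0, -0.07]
  delta_rot:
    - [0, 0, 0]
    - [0, 0, 0]
    - [0, 0, 0]
    - [0, 0, 0]
    - [0, 0, 0]
    - [0, 0, 0]
    - [0, 0, 0]
    - [0, 0, 0]
  claw: 0

```text
time_s: 33.9
tcp_pos: [0.6345, 0.1889, 0.1317]
tool_rot: [0.821, 0.571, 0.001, 0.0]
ft_force: [-0.3, 0.2, -0.6]
grip_width: 0.0855
grasp_force: 0.0
```

```bash
python3 pl.py "[[(.634,.188,.13,-.359)],[(.634,.188,.061,-.359)]]"
```

```text
t 33.9 tcp [0.6345 0.1889 0.1317] psi 1.2159 w 0.0855 f [-0.3  0.2 -0.6]
   [-0.001, -0.0002, 0.0017] [0.0, -0.002, 1.575] rows>=10.5
 --
   [0.0, 0.0, 0.069] [0.0, 0.0, 0.0] rows>=1.4
 --
```

jog_arm:
  slide:
    - [0, 0, 0]
    - [0, 0, 0]
    - [0, 0, 0]
    - [0, 0, 0]
    - [0, 0, 0]
    - [0, 0, 0]
    - [0, 0, 0]
    - [0, 0, 0]
    - [0, 0, 0]
    - [0, 0, 0]
  delta_rot:
    - [0, 0, 0.145]
    - [0, 0, 0.29]
    - [0, 0, 0.435]
    - [0, 0, 0.58]
    - [0, 0, 0.725]
    - [0, 0, 0.87]
    - [0, 0, 1.015]
    - [0, 0, 1.16]
    - [0, 0, 1.305]
    - [0, 0, 1.45]

```text
time_s: 34.9
tcp_pos: [0.6324, 0.1879, 0.1284]
tool_rot: [0.993, -0.12, -0.002, 0.001]
ft_force: [0.7, -0.4, -0.6]
grip_width: 0.0858
grasp_force: 0.0
```

jog_arm:
  slide:
    - [0, 0, 0]
    - [0, 0, 0.03]
    - [0, 0, 0.055]
    - [0, 0, 0.07]
    - [0, 0, 0.07]
    - [0, 0, 0.07]
    - [0, 0, 0.07]
  delta_rot:
    - [0, 0, 0.121]
    - [0, 0, 0.121]
    - [0, 0, 0.121]
    - [0, 0, 0.121]
    - [0, 0, 0.121]
    - [0, 0, 0.121]
    - [0, 0, 0.121]

```text
time_s: 35.6
tcp_pos: [0.6351, 0.189, 0.0621]
tool_rot: [0.984, -0.177, 0.001, -0.001]
ft_force: [-0.1, 0.3, 0.7]
grip_width: 0.0849
grasp_force: 0.0
```

jog_arm:
  slide:
    - [0, 0, 0]
    - [0, 0, 0]
    - [0, 0, 0]
    - [0, 0, 0]
    - [0, 0, 0]
    - [0, 0, 0]
  delta_rot:
    - [0, 0, 0]
    - [0, 0, 0]
    - [0, 0, 0]
    - [0, 0, 0]
    - [0, 0, 0]
    - [0, 0, 0]
  claw: 1

```text
time_s: 36.2
tcp_pos: [0.6347, 0.1886, 0.0617]
tool_rot: [0.984, -0.177, 0.001, -0.0]
ft_force: [-0.5, -1.6, 5.0]
grip_width: 0.0414
grasp_force: 60.9
```

jog_arm:
  slide:
    - [0, 0, -0.02]
    - [0, 0, -0.06]
    - [0, 0, -0.1]
    - [0, 0, -0.13]
    - [0, 0, -0.13]
    - [0, 0, -0.13]
  delta_rot:
    - [0, 0, 0]
    - [0, 0, 0]
    - [0, 0, 0]
    - [0, 0, 0]
    - [0, 0, 0]
    - [0, 0, 0]

```text
time_s: 36.8
tcp_pos: [0.6336, 0.1886, 0.1904]
tool_rot: [0.984, -0.177, -0.0, 0.0]
ft_force: [-0.1, 0.4, -2.7]
grip_width: 0.0412
grasp_force: 60.8
```

```bash
python3 pl.py "[[(.641,-.003,.19,-.052)]]"
```

```text
t 36.8 tcp [0.6336 0.1886 0.1904] psi -0.355 w 0.0412 f [-0.1  0.4 -2.7]
   [0.0735, 0.1771, 0.0004] [0.0, 0.0, -0.303] rows>=3.8
 --
```

jog_arm:
  slide:
    - [0.02, 0.045, 0]
    - [0.035, 0.09, 0]
    - [0.055, 0.135, 0]
    - [0.0745, 0.177, 0]
    - [0.0745, 0.177, 0]
    - [0.0745, 0.177, 0]
    - [0.0745, 0.177, 0]
    - [0.0745, 0.177, 0.03]
    - [0.0745, 0.177, 0.05]
    - [0.0745, 0.177, 0.05]
  delta_rot:
    - [0, 0, -0.1]
    - [0, 0, -0.2]
    - [0, 0, -0.303]
    - [0, 0, -0.303]
    - [0, 0, -0.303]
    - [0, 0, -0.303]
    - [0, 0, -0.303]
    - [0, 0, -0.303]
    - [0, 0, -0.303]
    - [0, 0, -0.303]

```text
time_s: 37.8
tcp_pos: [0.6384, -0.0002, 0.136]
tool_rot: [1.0, -0.024, -0.005, -0.0]
ft_force: [-1.0, -0.5, -2.6]
grip_width: 0.0413
grasp_force: 61.2
```

jog_arm:
  slide:
    - [0, 0, 0]
    - [0, 0, 0]
    - [0, 0, 0]
  delta_rot:
    - [0, 0, 0]
    - [0, 0, 0]
    - [0, 0, 0]

```text
time_s: 38.1
tcp_pos: [0.6436, -0.0026, 0.1425]
tool_rot: [1.0, -0.026, 0.002, -0.0]
ft_force: [0.7, -0.2, -1.9]
grip_width: 0.0416
grasp_force: 61.2
```

```bash
python3 pl.py "[[(.642,-.0032,.128,-.052)]]"
python3 - <<'E'
from h import *
a=save('scene','7s');b=save('top','7t')
A=cv2.resize(a[140:280,240:380],None,fx=4,fy=4,interpolation=cv2.INTER_CUBIC)
cv2.imwrite('pics/c7.png',A[:,:,::-1])
E
```

```text
t 38.1 tcp [ 0.6436 -0.0026  0.1425] psi -0.0514 w 0.0416 f [ 0.7 -0.2 -1.9]
   [-0.0016, 0.0007, 0.0145] [-0.0, -0.003, 0.001] rows>=0.3
 --
```

View pics/c7.png

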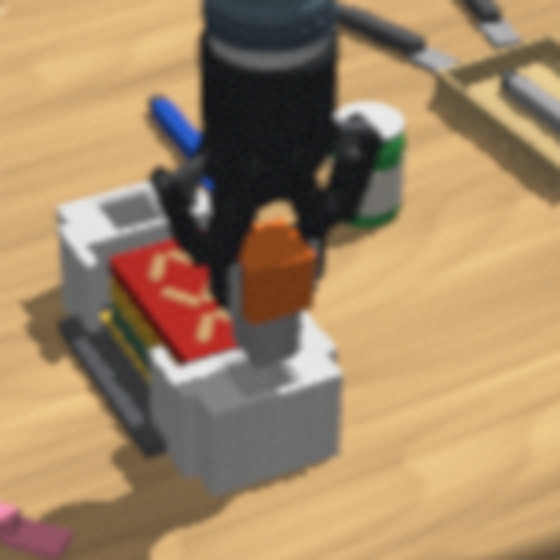

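The plug hangs upright above the far hole at crop (260,375). I'll lower it in steps and watch the force.

jog_arm:
  slide:
    - [-0.001, 0, 0.008]
    - [-0.001, 0, 0.014]
    - [-0.001, 0, 0.018]
    - [-0.001, 0, 0.02]
    - [-0.001, 0, 0.02]
  delta_rot:
    - [0, 0, 0]
    - [0, 0, 0]
    - [0, 0, 0]
    - [0, 0, 0]
    - [0, 0, 0]

```text
time_s: 38.7
tcp_pos: [0.6408, -0.0032, 0.12]
tool_rot: [1.0, -0.026, -0.001, 0.0]
ft_force: [0.0, 0.4, -1.6]
grip_width: 0.0413
grasp_force: 61.2
```

jog_arm:
  slide:
    - [0, 0, 0.003]
    - [0, 0, 0.006]
    - [0, 0, 0.006]
    - [0, 0, 0.006]
  delta_rot:
    - [0, 0, 0]
    - [0, 0, 0]
    - [0, 0, 0]
    - [0, 0, 0]

```text
time_s: 39.1
tcp_pos: [0.6414, -0.0032, 0.1147]
tool_rot: [1.0, -0.026, 0.0, -0.0]
ft_force: [0.4, -0.2, -2.0]
grip_width: 0.0412
grasp_force: 61.2
```

```bash
python3 pl.py "[[(.642,-.0032,.0877,-.052)]]"
```

```text
t 39.1 tcp [ 0.6414 -0.0032  0.1147] psi -0.0521 w 0.0412 f [ 0.4 -0.2 -2. ]
   [0.0006, -0.0, 0.027] [-0.0, -0.0, -0.0] rows>=0.5
 --
```

Going in with no contact force. On down to home.

jog_arm:
  slide:
    - [0, 0, 0.005]
    - [0, 0, 0.01]
    - [0, 0, 0.014]
    - [0, 0, 0.018]
    - [0, 0, 0.021]
    - [0, 0, 0.021]
  delta_rot:
    - [0, 0, 0]
    - [0, 0, 0]
    - [0, 0, 0]
    - [0, 0, 0]
    - [0, 0, 0]
    - [0, 0, 0]

```text
time_s: 39.7
tcp_pos: [0.6409, -0.0032, 0.093]
tool_rot: [1.0, -0.026, -0.001, 0.0]
ft_force: [0.7, 0.2, -2.3]
grip_width: 0.0414
grasp_force: 61.2
```

jog_arm:
  slide:
    - [0, 0, 0.003]
    - [0, 0, 0.005]
    - [0, 0, 0.006]
    - [0, 0, 0.006]
  delta_rot:
    - [0, 0, 0]
    - [0, 0, 0]
    - [0, 0, 0]
    - [0, 0, 0]

```text
time_s: 40.1
tcp_pos: [0.6414, -0.0033, 0.0879]
tool_rot: [1.0, -0.026, 0.0, 0.0]
ft_force: [-0.2, -1.4, -1.3]
grip_width: 0.0414
grasp_force: 61.1
```

jog_arm:
  slide:
    - [0, 0, 0.001]
    - [0, 0, 0.001]
    - [0, 0, 0.001]
    - [0, 0, -0.03]
    - [0, 0, -0.07]
    - [0, 0, -0.1]
    - [0, 0, -0.1]
  delta_rot:
    - [0, 0, 0]
    - [0, 0, 0]
    - [0, 0, 0]
    - [0, 0, 0]
    - [0, 0, 0]
    - [0, 0, 0]
    - [0, 0, 0]
  claw: 0

```text
time_s: 40.8
tcp_pos: [0.6457, -0.0027, 0.1945]
tool_rot: [1.0, -0.026, 0.006, -0.0]
ft_force: [0.6, 0.5, 0.5]
grip_width: 0.0851
grasp_force: 0.0
```

```bash
python3 -c "
from workcell import sensors;print(sensors.state()['q'].round(2))"; python3 pl.py "[[(.62,.16,.19,.5)],[(.6043,.322,.13,.995)],[(.6043,.322,.0617,.995)]]"; python3 -c "
from h import *
a=save('scene','8s');b=save('top','8t');im={'scene':a,'top':b}
for c,p in(('top',(124,157)),('scene',(405,189)),('scene',(302,215)),('top',(279,138))):
    m=cmask(im[c],'orange',p,22);M=cv2.moments(m.astype(np.uint8));print(c,m.sum(),M['m10']/M['m00'],M['m01']/M['m00'])
m=cmask(a,'orange',(302,215),25);g=atz('scene',(302,210),.1)
print(fit({'scene':m},(.642,-.003,-.05),(.042,.042),.064,.104))
"
```

```text
[ 0.07  0.43 -0.16  1.67  0.08  1.04 -1.74]
t 40.8 tcp [ 0.6457 -0.0027  0.1945] psi -0.0522 w 0.0851 f [0.6 0.5 0.5]
   [-0.0342, -0.1612, 0.0043] [0.002, -0.012, -0.552] rows>=3.7
 --
   [0.0639, -0.1497, 0.06] [0.0, 0.0, -0.495] rows>=3.5
 --
   [0.0, 0.0, 0.0683] [0.0, 0.0, 0.0] rows>=1.4
 --
top 395 122.10126582278481 156.97215189873418
scene 287 405.2752613240418 188.8885017421603
scene 422 305.063981042654 225.76303317535545Traceback (most recent call last):
  File "<string>", line 5, in <module>
    m=cmask(im[c],'orange',p,22);M=cv2.moments(m.astype(np.uint8));print(c,m.sum(),M['m10']/M['m00'],M['m01']/M['m00'])
  File "h.py", line 48, in cmask
    cs,_=cv2.findContours(m,cv2.RETR_EXTERNAL,cv2.CHAIN_APPROX_NONE);c=max(cs,key=cv2.contourArea)
                                                                       ~~~^^^^^^^^^^^^^^^^^^^^^^^^
ValueError: max() iterable argument is empty
```

jog_arm:
  slide:
    - [-0.034, -0.161, 0.004]
    - [-0.034, -0.161, 0.004]
    - [-0.034, -0.161, 0.004]
    - [-0.034, -0.161, 0.004]
    - [-0.034, -0.161, 0.004]
    - [-0.034, -0.161, 0.004]
  delta_rot:
    - [0, 0, -0.552]
    - [0, 0, -0.552]
    - [0, 0, -0.552]
    - [0, 0, -0.552]
    - [0, 0, -0.552]
    - [0, 0, -0.552]

```text
time_s: 41.5
tcp_pos: [0.6151, 0.1578, 0.1822]
tool_rot: [0.969, 0.246, -0.001, 0.001]
ft_force: [-0.1, -0.3, 0.4]
grip_width: 0.0855
grasp_force: 0.0
```

jog_arm:
  slide:
    - [0.064, -0.15, 0.01]
    - [0.064, -0.15, 0.02]
    - [0.064, -0.15, 0.04]
    - [0.064, -0.15, 0.06]
    - [0.064, -0.15, 0.06]
    - [0.064, -0.15, 0.06]
    - [0.064, -0.15, 0.06]
    - [0.064, -0.15, 0.06]
    - [0.064, -0.15, 0.06]
  delta_rot:
    - [0, 0, -0.495]
    - [0, 0, -0.495]
    - [0, 0, -0.495]
    - [0, 0, -0.495]
    - [0, 0, -0.495]
    - [0, 0, -0.495]
    - [0, 0, -0.495]
    - [0, 0, -0.495]
    - [0, 0, -0.495]

```text
time_s: 42.4
tcp_pos: [0.6018, 0.3199, 0.1253]
tool_rot: [0.88, 0.476, 0.001, 0.001]
ft_force: [0.3, 0.1, 0.4]
grip_width: 0.0852
grasp_force: 0.0
```

```bash
python3 pl.py "[[(.6043,.322,.0617,.995)]]"
```

```text
t 42.4 tcp [0.6018 0.3199 0.1253] psi 0.9914 w 0.0852 f [0.3 0.1 0.4]
   [0.003, 0.0008, 0.0636] [0.002, -0.001, -0.004] rows>=1.3
 --
```

jog_arm:
  slide:
    - [0.002, 0.001, 0.03]
    - [0.002, 0.001, 0.05]
    - [0.002, 0.001, 0.063]
    - [0.002, 0.001, 0.063]
    - [0.002, 0.001, 0.063]
  delta_rot:
    - [0, 0, -0.004]
    - [0, 0, -0.004]
    - [0, 0, -0.004]
    - [0, 0, -0.004]
    - [0, 0, -0.004]

```text
time_s: 42.9
tcp_pos: [0.6024, 0.3228, 0.0614]
tool_rot: [0.878, 0.479, 0.0, 0.0]
ft_force: [-0.2, 0.7, -0.4]
grip_width: 0.0855
grasp_force: 0.0
```

jog_arm:
  slide:
    - [0, 0, 0]
    - [0, 0, 0]
    - [0, 0, 0]
    - [0, 0, 0]
    - [0, 0, 0]
    - [0, 0, 0]
  delta_rot:
    - [0, 0, 0]
    - [0, 0, 0]
    - [0, 0, 0]
    - [0, 0, 0]
    - [0, 0, 0]
    - [0, 0, 0]
  claw: 1

```text
time_s: 43.5
tcp_pos: [0.6029, 0.3231, 0.062]
tool_rot: [0.878, 0.479, 0.001, 0.0]
ft_force: [0.2, -1.4, 4.6]
grip_width: 0.0417
grasp_force: 63.5
```

jog_arm:
  slide:
    - [0, 0, 0]
    - [0, 0, 0]
    - [0, 0, 0]
    - [0, 0, 0]
    - [0, 0, -0.04]
    - [0, 0, -0.07]
    - [0, 0, -0.07]
    - [0, 0, -0.07]
  delta_rot:
    - [0, 0, 0]
    - [0, 0, 0]
    - [0, 0, 0]
    - [0, 0, 0]
    - [0, 0, 0]
    - [0, 0, 0]
    - [0, 0, 0]
    - [0, 0, 0]
  claw: 0

```text
time_s: 44.3
tcp_pos: [0.6025, 0.3232, 0.1318]
tool_rot: [0.878, 0.479, 0.001, 0.0]
ft_force: [0.4, -0.2, -0.7]
grip_width: 0.0851
grasp_force: 0.0
```

jog_arm:
  slide:
    - [0, 0, 0]
    - [0, 0, 0]
    - [0, 0, 0]
    - [0, 0, 0]
    - [0, 0, 0]
    - [0, 0, 0]
    - [0, 0, 0]
    - [0, 0, 0]
    - [0, 0, 0]
    - [0, 0, 0]
  delta_rot:
    - [0, 0, -0.145]
    - [0, 0, -0.29]
    - [0, 0, -0.435]
    - [0, 0, -0.58]
    - [0, 0, -0.725]
    - [0, 0, -0.87]
    - [0, 0, -1.015]
    - [0, 0, -1.16]
    - [0, 0, -1.305]
    - [0, 0, -1.45]

```text
time_s: 45.3
tcp_pos: [0.6006, 0.3219, 0.1284]
tool_rot: [0.337, 0.942, -0.002, -0.001]
ft_force: [0.3, -0.2, -0.9]
grip_width: 0.0854
grasp_force: 0.0
```

jog_arm:
  slide:
    - [0, 0, 0]
    - [0, 0, 0.03]
    - [0, 0, 0.055]
    - [0, 0, 0.07]
    - [0, 0, 0.07]
    - [0, 0, 0.07]
    - [0, 0, 0.07]
  delta_rot:
    - [0, 0, -0.121]
    - [0, 0, -0.121]
    - [0, 0, -0.121]
    - [0, 0, -0.121]
    - [0, 0, -0.121]
    - [0, 0, -0.121]
    - [0, 0, -0.121]

```text
time_s: 46.0
tcp_pos: [0.6027, 0.3237, 0.0622]
tool_rot: [0.282, 0.959, 0.001, 0.001]
ft_force: [0.3, -0.4, -0.1]
grip_width: 0.0855
grasp_force: 0.0
```

jog_arm:
  slide:
    - [0, 0, 0]
    - [0, 0, 0]
    - [0, 0, 0]
    - [0, 0, 0]
    - [0, 0, 0]
    - [0, 0, 0]
  delta_rot:
    - [0, 0, 0]
    - [0, 0, 0]
    - [0, 0, 0]
    - [0, 0, 0]
    - [0, 0, 0]
    - [0, 0, 0]
  claw: 1

```text
time_s: 46.6
tcp_pos: [0.6025, 0.3231, 0.0617]
tool_rot: [0.282, 0.959, 0.0, 0.001]
ft_force: [-0.5, -0.2, 4.5]
grip_width: 0.0416
grasp_force: 61.2
```

jog_arm:
  slide:
    - [0, 0, -0.02]
    - [0, 0, -0.06]
    - [0, 0, -0.1]
    - [0, 0, -0.13]
    - [0, 0, -0.13]
    - [0, 0, -0.13]
  delta_rot:
    - [0, 0, 0]
    - [0, 0, 0]
    - [0, 0, 0]
    - [0, 0, 0]
    - [0, 0, 0]
    - [0, 0, 0]

```text
time_s: 47.2
tcp_pos: [0.6019, 0.3228, 0.1916]
tool_rot: [0.282, 0.959, 0.0, 0.0]
ft_force: [-0.0, -0.0, -2.9]
grip_width: 0.0415
grasp_force: 61.0
```

```bash
python3 pl.py "[[(.56,.16,.19,3.0896)],[(.454,.0066,.15,3.0896)]]"; python3 -c "
from workcell import sensors;print(sensors.state()['q'].round(2))"
```

```text
t 47.2 tcp [0.6019 0.3228 0.1916] psi 2.57 w 0.0415 f [-0.  -0.  -2.9]
   [-0.0529, -0.1596, 0.0016] [0.0, 0.001, -0.52] rows>=3.5
 --
   [0.0979, -0.1587, 0.04] [0.0, 0.0, 0.0] rows>=3.8
 --
[-0.    0.63 -0.78  1.54  0.47  1.17  0.13]
```

jog_arm:
  slide:
    - [-0.02, -0.04, 0.001]
    - [-0.035, -0.08, 0.001]
    - [-0.045, -0.12, 0.001]
    - [-0.053, -0.1596, 0.001]
    - [-0.053, -0.1596, 0.001]
    - [-0.053, -0.1596, 0.001]
    - [-0.053, -0.1596, 0.001]
  delta_rot:
    - [0, 0, -0.13]
    - [0, 0, -0.26]
    - [0, 0, -0.39]
    - [0, 0, -0.52]
    - [0, 0, -0.52]
    - [0, 0, -0.52]
    - [0, 0, -0.52]

```text
time_s: 47.9
tcp_pos: [0.5593, 0.1608, 0.1888]
tool_rot: [0.026, 1.0, 0.0, -0.001]
ft_force: [0.7, 0.1, -2.0]
grip_width: 0.0412
grasp_force: 61.6
```

jog_arm:
  slide:
    - [0.02, -0.04, 0]
    - [0.045, -0.08, 0]
    - [0.07, -0.12, 0.01]
    - [0.098, -0.159, 0.03]
    - [0.098, -0.159, 0.04]
    - [0.098, -0.159, 0.04]
    - [0.098, -0.159, 0.04]
    - [0.098, -0.159, 0.04]
  delta_rot:
    - [0, 0, 0]
    - [0, 0, 0]
    - [0, 0, 0]
    - [0, 0, 0]
    - [0, 0, 0]
    - [0, 0, 0]
    - [0, 0, 0]
    - [0, 0, 0]

```text
time_s: 48.7
tcp_pos: [0.456, 0.0089, 0.151]
tool_rot: [0.024, 1.0, 0.001, 0.002]
ft_force: [0.2, 0.6, -1.3]
grip_width: 0.0414
grasp_force: 61.9
```

jog_arm:
  slide:
    - [0, 0, 0]
    - [0, 0, 0]
    - [0, 0, 0]
  delta_rot:
    - [0, 0, 0]
    - [0, 0, 0]
    - [0, 0, 0]

```text
time_s: 49.0
tcp_pos: [0.4546, 0.0068, 0.1501]
tool_rot: [0.025, 1.0, 0.0, 0.0]
ft_force: [0.3, 0.9, -1.3]
grip_width: 0.0418
grasp_force: 61.9
```

```bash
python3 pl.py "[[(.4536,.0065,.13,3.0896),(.4536,.0065,.117,3.0896)]]"; python3 chk.py 9 scene,red,283,215,.042
```

```text
t 49.0 tcp [0.4546 0.0068 0.1501] psi 3.0909 w 0.0418 f [ 0.3  0.9 -1.3]
   [0.001, -0.0004, 0.0201] [0.0, 0.001, 0.001] rows>=0.4
   [0.001, -0.0004, 0.0331] [0.0, 0.001, 0.001] rows>=0.3
 --
scene red [ 0.5357  0.004  -0.2007] 280 695
```

jog_arm:
  slide:
    - [0.001, 0, 0.01]
    - [0.001, 0, 0.02]
    - [0.001, 0, 0.027]
    - [0.001, 0, 0.033]
    - [0.001, 0, 0.033]
    - [0.001, 0, 0.033]
  delta_rot:
    - [0, 0, 0]
    - [0, 0, 0]
    - [0, 0, 0]
    - [0, 0, 0]
    - [0, 0, 0]
    - [0, 0, 0]

```text
time_s: 49.7
tcp_pos: [0.4526, 0.0064, 0.1164]
tool_rot: [0.026, 1.0, 0.0, -0.001]
ft_force: [-1.5, -0.7, -1.7]
grip_width: 0.0413
grasp_force: 61.9
```

```bash
python3 pl.py "[[(.4536,.0065,.0878,3.0896)]]"
```

```text
t 49.7 tcp [0.4526 0.0064 0.1164] psi 3.0899 w 0.0413 f [-1.5 -0.7 -1.7]
   [-0.001, 0.0001, 0.0286] [0.0, -0.001, 0.0] rows>=0.6
 --
```

jog_arm:
  slide:
    - [0, 0, 0.005]
    - [0, 0, 0.01]
    - [0, 0, 0.015]
    - [0, 0, 0.019]
    - [0, 0, 0.023]
    - [0, 0, 0.023]
  delta_rot:
    - [0, 0, 0]
    - [0, 0, 0]
    - [0, 0, 0]
    - [0, 0, 0]
    - [0, 0, 0]
    - [0, 0, 0]

```text
time_s: 50.3
tcp_pos: [0.4525, 0.0062, 0.093]
tool_rot: [0.026, 1.0, 0.0, -0.001]
ft_force: [-1.6, -0.9, -3.1]
grip_width: 0.0412
grasp_force: 61.9
```

jog_arm:
  slide:
    - [0, 0, 0.003]
    - [0, 0, 0.005]
    - [0, 0, 0.006]
    - [0, 0, 0.006]
  delta_rot:
    - [0, 0, 0]
    - [0, 0, 0]
    - [0, 0, 0]
    - [0, 0, 0]

```text
time_s: 50.7
tcp_pos: [0.4526, 0.0063, 0.0877]
tool_rot: [0.026, 1.0, -0.0, -0.001]
ft_force: [-5.8, 0.1, 1.1]
grip_width: 0.0414
grasp_force: 62.2
```

jog_arm:
  slide:
    - [0, 0, 0]
    - [0, 0, 0]
    - [0, 0, 0]
    - [0, 0, -0.03]
    - [0, 0, -0.07]
    - [0, 0, -0.11]
    - [0, 0, -0.11]
  delta_rot:
    - [0, 0, 0]
    - [0, 0, 0]
    - [0, 0, 0]
    - [0, 0, 0]
    - [0, 0, 0]
    - [0, 0, 0]
    - [0, 0, 0]
  claw: 0

```text
time_s: 51.4
tcp_pos: [0.4585, 0.0069, 0.2034]
tool_rot: [0.026, 1.0, -0.001, 0.007]
ft_force: [0.1, 0.6, 0.2]
grip_width: 0.0851
grasp_force: 0.0
```

jog_arm:
  slide:
    - [0, -0.05, 0]
    - [0, -0.1, 0]
    - [0, -0.15, 0]
    - [0, -0.2, 0]
    - [0, -0.25, 0]
    - [0, -0.28, 0]
    - [0, -0.3, 0]
    - [0, -0.3, 0]
    - [0, -0.3, 0]
  delta_rot:
    - [0, 0, 0]
    - [0, 0, 0]
    - [0, 0, 0]
    - [0, 0, 0]
    - [0, 0, 0]
    - [0, 0, 0]
    - [0, 0, 0]
    - [0, 0, 0]
    - [0, 0, 0]

```text
time_s: 52.3
tcp_pos: [0.438, -0.2917, 0.1975]
tool_rot: [0.025, 1.0, 0.001, 0.0]
ft_force: [0.8, 0.7, 0.5]
grip_width: 0.0854
grasp_force: 0.0
```

```bash
python3 chk.py 10 top,red,276,187,.042
python3 - <<'E'
from h import *
a=cv2.imread('pics/10s.png');b=cv2.imread('pics/10t.png');im={'scene':a[:,:,::-1].copy(),'top':b[:,:,::-1].copy()}
for n,X in(('far',(.6414,-.0033)),('near',(.4536,.0065))):
    for c in im:
        p=proj(c,(*X,.09));m=cmask(im[c],'orange',p,17);e=hullmask(c,box(*X,-.052,.042,.042,.064,.104),np.array([0,0]),m.shape)>.5
        print(n,c,m.sum(),e.sum(),np.argwhere(m).mean(0).round(1),np.argwhere(e).mean(0).round(1))
A=cv2.resize(a[140:270,235:425],None,fx=3,fy=3,interpolation=cv2.INTER_CUBIC);B=cv2.resize(b[115:285,75:315],None,fx=2.375,fy=2.375,interpolation=cv2.INTER_CUBIC)[:,:570]
cv2.imwrite('pics/c10.png',cv2.resize(np.vstack([A,B]),None,fx=.75,fy=.75))
E
```

```text
top red [ 0.5458  0.0011 -0.0574] 56 1841
far scene 465 534 [225.4 304.6] [225.8 305. ]
far top 407 516 [136.9 278.5] [137.9 277.4]
near scene 291 424 [186.4 273.2] [185.7 272.4]
near top 425 462 [228.4 273.8] [228.4 272.6]
```

View pics/c10.png

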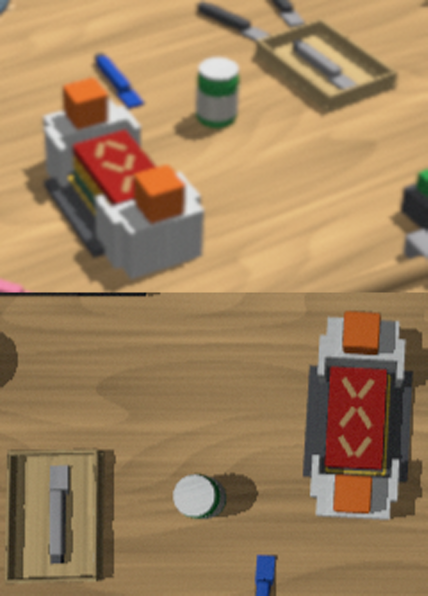

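The picture shows both orange heads seated on their blocks at crop (85,105) and (160,190). The pile is square, the chisel lies flat in the tray and the tin is in place. The gripper is clear, so I'm handing in.

```bash
python3 -c "
from workcell import finish_job;print(finish_job())"
```

```text
the job is handed in; nothing more can be done
None
```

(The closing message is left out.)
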